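Close the cheese press with its ratchet wrench

TASK

Tighten the cheese press: lift its ratchet wrench out of the fitted tray (only its bare neck can be gripped there), set it flat over the big hexagon nut on top of the press and let go of it there. Then take it again by the end of its handle and swing it to and fro in the free space at the front of the press, tightening on the clockwise strokes (seen from above) and letting the ratchet slip on the way back without lifting it off the nut, until the press plate is firmly down on the wooden lid of the mould. Leave the wrench sitting on the nut, let go, and do not knock the soap pump or the pepper mill that stand either side.

Things in the scene. Friction and masses are not known exactly. Their poses are not given: they have to be found in the camera images.
- wrench: Loose ratchet ring wrench, 195 mm long, 14 mm thick, about 250 g, lying flat in its tray. Steel ring head 58 mm across at one end, black rubber grip at the other. Origin: on the axis of the head's hole, at the underside. z up, x from handle to head: the handle runs along -x to -166 mm. It balances about 18 mm from the hole's axis towards the handle. It must stay this side up.
- wrench_head (a point): Point on the axis of the wrench's hole, half-way up (7 mm above the underside); same axes as the wrench. The hole goes right through: a hexagon 25.5 mm across flats.
- wrench_neck (a point): Point in the bare steel neck (21 mm wide, 12 mm thick), 56 mm from the hole's axis, half-way up; same axes as the wrench. Place to grip it in the tray: from 34 to 99 mm from the hole's axis both sides are open down to the tray's 2 mm thick base.
- wrench_grip (a point): Point in the rubber grip (22 mm wide, 14 mm thick, from 98 to 166 mm from the hole's axis), 138 mm from that axis, half-way up; same axes as the wrench. Place to hold when swinging.
- wrench_gear (a joint): Clockwise turn (from above) of the wrench's inner ring, which has the hole, relative to the wrench; rad, 0 at the start, when two corners of the hole lie on the wrench's x axis. It slips clockwise over 30 teeth with under 0.1 N m drag and locks the other way: wrench clockwise carries the nut (after up to 0.5 rad idle, with the play of the hexagon), wrench anticlockwise slips, the nut stays and this grows.
- tray: Fixed dark wooden tray, 206 x 86 mm, in which the wrench lies, 8 mm above the worktop. Origin: centre of its underside; x along the wrench, towards the head. Head and grip are sunk between walls that end 1 mm below the wrench's top (22 mm above the worktop); only the neck lies open at its sides.
- press_seat (a point): Middle of the flat round top (62 mm across) of the boss on the fixed press, 140 mm above the worktop, on the nut's axis; the wrench's underside rests on it. z up, x from front to back of the press, y along its steel crossbar. The crossbar is 34 mm deep and 216 mm long, its top 4 mm lower. Posts stand through it at y = +92 and -92 mm, 22 mm across their nuts, up to 26 mm above this point.
- nut_top (a point): Middle of the top face of the hexagon nut (24 mm across flats, upper 4 mm bevelled) on the press's spindle; its x axis points to a corner of the nut. Above it the spindle's round end, 22 mm across, tapers to 9 mm over 12 mm and guides the ring on. This point is 22 mm above the boss when the spindle is at 0 and sinks 1.6 mm per rad, the plate below with it.
- spindle (a joint): Turn of nut and spindle, clockwise from above (rad). Starts between 0 and 0.5, ends at a hard stop at 2.6, where the plate is firmly down on the lid of the mould; stays where it is left. At 0 two corners of the nut lie on the press's x axis. It takes about 0.5 N m (4 N at the grip).
- soap_pump: Bystander: loose soap pump bottle, 60 x 87 mm, 199 mm tall, beside one end of the press and a little to its front, in the way of wide swings. Origin: centre of its underside.
- pepper_mill: Bystander: loose wooden pepper mill, 58 mm across, 150 mm tall, beside the other end of the press; which of the two stands left varies. Origin: centre of its underside. (Left of both, the microwave, 0.3 m tall, fills the worktop from y = 0.13 on, beyond x = 0.47.)

How it is judged:
By the outcome, as a careful person would: the job done as asked, in the order asked, and still so for the second after the job is handed in, with the robot touching nothing.
It also fails if it takes over 72 s, if anything falls off the work surface, if the arm or the gripper's body presses on something with over 40 N, if the wrist force passes 120 N, or if a joint passes its speed limit or range.

ROBOT

A 7-joint arm with a two-finger parallel gripper is mounted at the origin on a cart in front of the work surface, level with it; the furniture and walls round the work are solid. World frame = base frame: x ahead of the robot, y to its left, z up, the work surface at z = 0. Lengths are in m, angles in degrees, forces in N, time in s.
With the tool pointing down it reaches from about 0.425 to 0.875 m from the base axis. Payload 4.7 kg.
Tool frame: the origin (TCP) lies midway between the tips of the shut fingers; the grasp point (between the pads) lies 19 mm behind it (env.grip_depth is the distance from the TCP to the grasp point, in m); z points along the fingers, y is the line along which they close (so a half turn about z gives the same grasp; the last joint's range is limited). The gripper opens to 87 mm and grips with 3 to 60 N. Pads are 19 mm wide; open, the fingers measure 117 mm over their backs; the gripper's body (75 mm by 190 mm) begins 51 mm behind the grasp point.
Start: joints at [-74.421, 18.392, -4.016, 83.108, 1.295, 78.541, -3.26], TCP at [0.166, 0.629, 0.2] pointing down, gripper open.
Joint ranges: [-163.93, 163.93], [-17.29, 119.83], [-79.2, 71.16], [3.27, 140.29], [-89.18, 269.18], [5.43, 117.66], [-154.24, 154.24]. Speed limits (degrees/s): [147.25, 147.25, 180, 180, 180, 180, 180].

INTERFACE

Orientations are given as [roll, pitch, yaw] about the fixed x, y, z axes, in that order (R = Rz(yaw) Ry(pitch) Rx(roll)).
In Python, from cell import get_obs, optics, env, nets gives the robot as it stands.
- The arm moves only by the shell command python3 -m creep 'ROWS' [FORCE]. ROWS is JSON, a list of rows, each an object of numbers: "wx", "wy", "wz": the turn, a rotation vector about the tool's x, y, z in degrees; "tx", "ty", "tz": the shift along the tool's x, y, z in mm; "gripper": the opening, from -1 (shut) to 1 (fully open). A call has 1 to 5 rows; each row is the pose to reach, as a shift and turn from the pose commanded when the call began, along the tool's axes at that moment; what a row does not reach only later rows make up. A row lasts 1/12 s, in which the tool goes at most 41.7 mm and 7.16 degrees, less where a joint would pass 70% of its speed; a pose out of reach is approached as far as the arm can. A call with a gripper value outside its range is refused whole. The fingers move at their own pace and stop on an object; FORCE is the grip in N (left out, the last holds). Time passes only in rows, so rows that repeat a pose let the fingers close. It gives the time, the measured TCP pose, the force, the opening and the grip force at its end, in the units of the state.
- get_obs(): the state, without advancing time (a new reading comes with each control period).
- optics.read_camera(name): name is "side" or "top"; returns (picture, depth): 480x640x3 uint8, red, green, blue; 480x640 float32, m along the optical axis (not along the pixel's ray), 0 where there is no reading.
- optics.camera_info(name): a dict with "fovy" (degrees; the focal length in pixels is half the picture's height over the tangent of half this angle, whatever the lens; pixels are square), "cx", "cy" (the principal point, pixels), "k1" (the pictures are not rectified: a ray, as slopes to the right and down, at radius r is drawn at 1 + k1 r^2 times it, then the intrinsics apply), "R" (3x3) and "t" (3): a world point X has camera coordinates R X + t. Camera axes: x right, y down, z forward; pixel columns grow to the right and rows downward; lengths in m; the calibration is good to about 2 mm. A picture is of the moment at which its call begins. camera_info takes no time and is no camera call.
- env.sign_off(): hands the job in; it is judged then, once.
Trained networks look in the newest picture that a camera, given by its name, has taken for a name from the list of things; names that differ only in an ending like _2 or _b are one class to them, and where a whole thing is asked for, a point or a joint stands for the part that bears it (a point fixed in the world has none). Each returns a list of dicts, best first, with "confidence" (0 to 1); they miss things now and then, are a little off and sometimes report something else, mostly with a low value. They report only what shows in the picture. A call takes as long as a camera call.
- nets.look_for(query, camera): "point" ([x, y, z] in m, in world coordinates, good to about 4 mm: the middle of the surface that is visible of it).
- nets.place_of(query, camera): "point" ([x, y, z] in m, in world coordinates, good to about 4 mm: a listed point, or the origin of a listed thing).
The state is a dict: "time_s": time; "qpos": joint angles; "joint_velocities": joint speeds; "effort": joint torques, N m; "tool_pos": TCP position; "tool_rot": TCP orientation; "force": force on the tool from outside, world axes, zero at the start; "wrist_torque": the same for the moment, N m; "grip_width": finger opening in m; "grasp_force": force on a finger pad.
Only numpy, scipy, OpenCV 4.12 (cv2) and the standard library are available. Lean on these libraries where they do the work, as an engineer would, in place of code of your own. Each camera call takes 0.05 s, during which the arm holds its last target. There are 200 camera calls.

## Working session

There is one attempt and no reset: what is moved stays moved. The work goes in short steps, Python scripts to look and compute and a shell command to move; the robot and the scene stay as the last step left them, time stands still between calls to the robot, and variables do not carry over. Pictures are saved under pics/ and viewed, at most 10 in all, crops included, and the job is handed in when it is done.

```bash
mkdir -p pics; ls; cat > h.py <<'E'
import numpy as np, cv2
from cell import get_obs, optics, env, nets
def K(n):
    c=optics.camera_info(n); f=240/np.tan(np.radians(c["fovy"])/2)
    return c,np.array([[f,0,c["cx"]],[0,f,c["cy"]],[0,0,1.]]),np.array([c["k1"],0,0,0,0])
def cloud(n,d):
    c,k,D=K(n); v,u=np.mgrid[0:480,0:640]
    p=np.stack([u,v],-1).reshape(-1,1,2).astype(np.float64)
    s=cv2.undistortPointsIter(p,k,D,None,None,(3,50,1e-9)).reshape(480,640,2)
    X=np.dstack([s*d[...,None],d])-np.array(c["t"])
    return X@np.array(c["R"])
def px(n,X):
    c,k,D=K(n); return cv2.projectPoints(np.array(X,float).reshape(-1,1,3),cv2.Rodrigues(np.array(c["R"]))[0],np.array(c["t"],float),k,D)[0].reshape(-1,2)
def save(n,f):
    im,d=optics.read_camera(n); cv2.imwrite("pics/"+f,im[...,::-1]); np.save("pics/"+f[:-4],d); return im,d
E
python3 - <<'E'
from h import *
for n in("top","side"):
    save(n,n+"0.png"); c=K(n)[0]; print(n,c["fovy"],-np.array(c["R"]).T@np.array(c["t"]))
    for q in("wrench_head","wrench_neck","wrench_grip","tray","press_seat","nut_top","soap_pump","pepper_mill"):
        print(q,[(np.round(r["point"],3).tolist(),round(r["confidence"],2)) for r in nets.place_of(q,n)[:2]])
o=get_obs();print(o["time_s"],o["tool_pos"],o["tool_rot"],env.grip_depth)
E
```

```text
pics
top 46.5147572778986 [ 0.37923079 -0.10988148  1.14119723]
wrench_head [([0.466, -0.05, 0.019], 0.96)]
wrench_neck [([0.459, -0.106, 0.014], 0.91)]
wrench_grip [([0.452, -0.186, 0.014], 0.97)]
tray [([0.458, -0.118, 0.0], 0.71), ([0.453, -0.184, 0.014], 0.37)]
press_seat [([0.666, -0.152, 0.138], 0.85)]
nut_top [([0.459, -0.121, 0.002], 0.72), ([0.663, -0.151, 0.159], 0.48)]
soap_pump [([0.586, -0.002, 0.002], 0.94), ([0.67, -0.15, 0.134], 0.21)]
pepper_mill [([0.61, -0.315, -0.003], 0.95)]
side 42.451991850917885 [0.39689124 0.54139808 0.75267152]
wrench_head [([0.465, -0.05, 0.016], 0.85)]
wrench_neck []
wrench_grip [([0.454, -0.182, 0.015], 0.91)]
tray [([0.457, -0.117, -0.002], 0.67)]
press_seat [([0.665, -0.151, 0.139], 0.75), ([0.454, -0.182, 0.015], 0.26)]
nut_top [([0.66, -0.154, 0.161], 0.66)]
soap_pump []
pepper_mill [([0.606, -0.316, 0.002], 0.81)]
0.9 [0.16577661 0.62852586 0.19958653] [1.79994972e+02 5.16653123e-03 1.65229646e+02] 0.0187
```

View pics/top0.png

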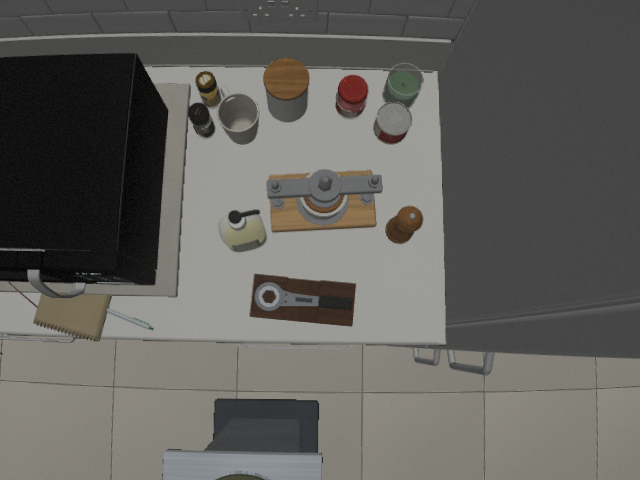

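View pics/side0.png

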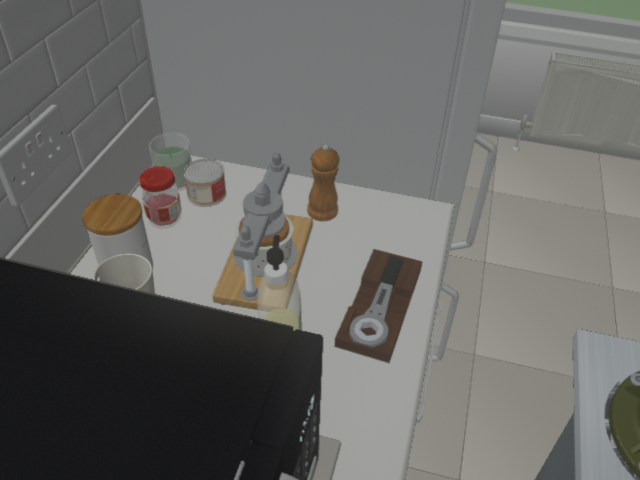

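```bash
python3 - <<'E'
from h import *
C={n:cloud(n,np.load(f"pics/{n}0.npy")) for n in("top","side")}
for n in C:
    X=C[n]; x,y,z=X[...,0],X[...,1],X[...,2]
    near=lambda cx,cy,r:(np.hypot(x-cx,y-cy)<r)
    # wrench top: z 18..26
    for nm,m in (("wr",near(.458,-.118,.13)&(z>.0195)&(z<.027)),("boss",near(.665,-.152,.04)&(z>.137)&(z<.144)),("nut",near(.665,-.152,.02)&(z>.152)),("pump",near(.586,0,.06)&(z>.03)),("mill",near(.61,-.315,.05)&(z>.03)),("bar",near(.665,-.152,.12)&(z>.130)&(z<.1385))):
        P=X[m]; 
        if len(P)>5: print(n,nm,len(P),P.mean(0).round(4),P.min(0).round(3),P.max(0).round(3), "axis",np.degrees(np.arctan2(*np.linalg.svd(P[:,:2]-P[:,:2].mean(0),full_matrices=0)[2][0][::-1])).round(1))
E
```

```text
top wr 2428 [ 0.4581 -0.1229  0.0222] [ 0.409 -0.222  0.02 ] [ 0.508 -0.012  0.027] axis -94.4
top boss 685 [ 0.6625 -0.1517  0.1402] [ 0.634 -0.191  0.137] [ 0.695 -0.113  0.144] axis -84.8
top nut 158 [ 0.6616 -0.1517  0.1657] [ 0.651 -0.164  0.153] [ 0.677 -0.14   0.177] axis -97.2
top pump 1538 [ 0.5775 -0.002   0.1295] [ 0.553 -0.039  0.03 ] [0.617 0.045 0.203] axis 105.6
top mill 857 [ 0.6012 -0.3093  0.1069] [ 0.581 -0.339  0.031] [ 0.63  -0.288  0.153] axis 51.6
top bar 1266 [ 0.6623 -0.1502  0.1358] [ 0.634 -0.261  0.13 ] [ 0.695 -0.043  0.138] axis -85.9
side wr 3565 [ 0.4596 -0.1103  0.0222] [ 0.409 -0.222  0.02 ] [ 0.51  -0.009  0.027] axis 85.7
side boss 661 [ 0.661  -0.1449  0.1406] [ 0.633 -0.191  0.137] [ 0.694 -0.113  0.144] axis -136.1
side nut 235 [ 0.6615 -0.1474  0.1642] [ 0.65  -0.164  0.152] [ 0.675 -0.139  0.176] axis -153.5
side pump 2556 [0.5816 0.0183 0.1404] [ 0.553 -0.037  0.055] [0.617 0.046 0.201] axis 107.8
side mill 1529 [ 0.6049 -0.2999  0.0916] [ 0.583 -0.33   0.03 ] [ 0.635 -0.285  0.152] axis -165.6
side bar 1165 [ 0.6585 -0.1352  0.136 ] [ 0.633 -0.261  0.13 ] [ 0.694 -0.043  0.138] axis 94.2
```

```bash
python3 - <<'E'
from h import *
ims={n:cv2.imread(f"pics/{n}0.png") for n in("top","side")}
a=cv2.resize(ims["top"][160:215,290:360],None,fx=5.7,fy=5.7,interpolation=cv2.INTER_CUBIC)
b=cv2.resize(ims["side"][175:240,225:300],None,fx=5.3,fy=5.3,interpolation=cv2.INTER_CUBIC)
H=min(a.shape[0],b.shape[0]); cv2.imwrite("pics/crop.png",np.hstack([cv2.convertScaleAbs(x[:H],alpha=1.5) for x in(a,b)]))
print("px seat,top",px("top",[[.664,-.152,.14],[.664,-.152,.162],[.664,-.152,.174]]),px("side",[[.664,-.152,.14],[.664,-.152,.162]]))
for n in ims:
    X=cloud(n,np.load(f"pics/{n}0.npy")); g=ims[n].astype(int)
    m=(g.min(2)>85)&(X[...,2]>.012)&(X[...,2]<.03)&(abs(X[...,0]-.46)<.042)&(X[...,1]<-.012)&(X[...,1]>-.135)
    m=cv2.morphologyEx(m.astype(np.uint8),cv2.MORPH_OPEN,np.ones((2,2)))>0
    P=X[m]; print(n,len(P),P.min(0).round(4),P.max(0).round(4))
    (c,r)=cv2.minEnclosingCircle(P[P[:,1]>-.075][:,:2].astype(np.float32)); print("head",c,r)
    N=P[(P[:,1]<-.085)&(P[:,1]>-.13)]; print("neck mid",N.mean(0), "dir",np.degrees(np.arctan2(c[1]-N[:,1].mean(),c[0]-N[:,0].mean())))
    x,y,z=X[...,0],X[...,1],X[...,2]
    B=X[(np.hypot(x-.664,y+.152)<.045)&(z>.138)&(z<.143)]; k=np.c_[B[:,:2]];
    for lo in(.156,.165,.17):
        T=X[(np.hypot(x-.664,y+.152)<.02)&(z>lo)]; print("spindle>",lo,len(T),T.mean(0).round(4))
    f=X[(np.hypot(x-.664,y+.152)<.05)&(z>.1375)&(z<.1445)&((abs(y+.152)<.02))]; print("boss x",np.percentile(f[:,0],[1,99]).round(4))
    p=X[(np.hypot(x-.586,y)<.07)&(z>.17)]; print("pump head",p.min(0).round(3),p.max(0).round(3))
E
```

```text
px seat,top [[324.05803268 184.36867   ]
 [324.60057144 181.06850596]
 [324.90622435 179.20926352]] [[262.53506141 201.73314198]
 [261.94810039 190.60806639]]
top 765 [ 3.792e-01 -1.355e-01 -2.000e-04] [ 0.4904 -0.023   1.1412]
head (0.46275603771209717, -0.05032829940319061) 0.028736861422657967
neck mid [ 0.45500275 -0.10361352  0.04124706] dir 81.72125005107168
spindle> 0.156 145 [ 0.6622 -0.1519  0.1667]
spindle> 0.165 90 [ 0.6629 -0.1521  0.1701]
spindle> 0.17 46 [ 0.6633 -0.1518  0.1729]
boss x [0.6344 0.6938]
pump head [ 0.577 -0.037  0.17 ] [0.603 0.015 0.203]
side 1214 [ 0.3969 -0.1416  0.0019] [0.4914 0.5414 0.7527]
head (0.4364255368709564, 0.2335909605026245) 0.31043562293052673
neck mid [ 0.45703436 -0.10377731  0.02031503] dir 93.49568496980498
spindle> 0.156 204 [ 0.6617 -0.148   0.1657]
spindle> 0.165 108 [ 0.6625 -0.1495  0.1701]
spindle> 0.17 53 [ 0.6629 -0.1508  0.173 ]
boss x [0.6338 0.6927]
pump head [ 0.579 -0.037  0.17 ] [0.602 0.017 0.201]
```

View pics/crop.png

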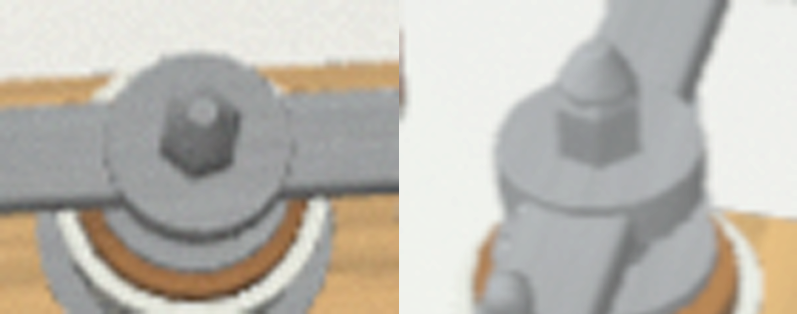

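```bash
python3 - <<'E'
from h import *
from scipy.ndimage import map_coordinates
G={}
for n in("top","side"):
    g=cv2.GaussianBlur(cv2.cvtColor(cv2.imread(f"pics/{n}0.png"),6).astype(np.float32),(0,0),.7)
    G[n]=np.hypot(cv2.Sobel(g,5,1,0),cv2.Sobel(g,5,0,1))
t=np.linspace(0,1,15)[:,None]
def score(n,cx,cy,a):
    cam=-np.array(K(n)[0]["R"]).T@np.array(K(n)[0]["t"])
    th=np.radians(a+60*np.arange(6)); c=np.c_[cx+.01386*np.cos(th),cy+.01386*np.sin(th),np.full(6,.14)]
    vis=[]
    for i in range(6):
        m=(c[i]+c[(i+1)%6])/2; vis.append(np.dot((m-[cx,cy,.14])[:2],(cam-m)[:2])>0)
    L=[]
    for i in range(6):
        j=(i+1)%6
        if vis[i]: L.append(c[i]+t*(c[j]-c[i]))
        if vis[i] or vis[i-1]: L.append(c[i]+t*np.array([0,0,.017]))
    p=px(n,np.vstack(L)); return map_coordinates(G[n],[p[:,1],p[:,0]],order=1).mean()
for n in G:
    best=[]
    for a in range(-30,30,3):
        best.append(max((round(float(score(n,.664+dx,-.152+dy,a)),1),round(dx*1e3,1),round(dy*1e3,1)) for dx in np.arange(-.003,.0031,.001) for dy in np.arange(-.003,.0031,.001))+(a,))
    print(n,sorted(best)[::-1][:7])
# wrench head via ring
for n in G:
    im=cv2.imread(f"pics/{n}0.png").astype(int); X=cloud(n,np.load(f"pics/{n}0.npy"))
    m=(im.min(2)>85)&(X[...,2]>.012)&(X[...,2]<.03)&(abs(X[...,0]-.46)<.042)&(X[...,1]<-.012)&(X[...,1]>-.135)
    P=X[m]; H=P[P[:,1]>-.076]; c,r=cv2.minEnclosingCircle(H[:,:2].astype(np.float32))
    N=P[(P[:,1]<-.085)&(P[:,1]>-.125)]; print(n,len(P),c,r,N.mean(0).round(4),N[:,0].min(),N[:,0].max(),np.degrees(np.arctan2(c[1]-N[:,1].mean(),c[0]-N[:,0].mean())))
E
```

```text
top [(115.5, np.float64(0.0), np.float64(-1.0), -12), (114.9, np.float64(0.0), np.float64(-1.0), -15), (114.7, np.float64(0.0), np.float64(-1.0), -9), (113.6, np.float64(0.0), np.float64(-1.0), -18), (110.9, np.float64(0.0), np.float64(-1.0), -21), (107.7, np.float64(0.0), np.float64(-1.0), -24), (104.9, np.float64(0.0), np.float64(-1.0), -27)]Traceback (most recent call last):
  File "<stdin>", line 23, in <module>
  File "<stdin>", line 23, in <genexpr>
  File "<stdin>", line 9, in score
  File "h.py", line 4, in K
    c=optics.camera_info(n); f=240/np.tan(np.radians(c["fovy"])/2)
ValueError: time passes only in moves, steps and waits
```

```bash
sed -i 's/^def K(n):/import functools\n@functools.lru_cache(None)\ndef K(n):/' h.py; cat > nut.py <<'E'
from h import *
from scipy.ndimage import map_coordinates
t=np.linspace(0,1,15)[:,None]
def lines(n,cx,cy,a):
    c0=K(n)[0]; cam=-np.array(c0["R"]).T@np.array(c0["t"])
    th=np.radians(a+60*np.arange(6)); c=np.c_[cx+.01386*np.cos(th),cy+.01386*np.sin(th),np.full(6,.14)]
    vis=[np.dot(((c[i]+c[(i+1)%6])/2-[cx,cy,.14])[:2],(cam-(c[i]+c[(i+1)%6])/2)[:2])>0 for i in range(6)]
    L=[]
    for i in range(6):
        j=(i+1)%6
        if vis[i]: L.append(c[i]+t*(c[j]-c[i]))
        if vis[i] or vis[i-1]: L.append(c[i]+t*np.array([0,0,.017]))
    return px(n,np.vstack(L))
E
python3 - <<'E'
from nut import *
crops=[]
for n,(u0,v0,w,h) in (("top",(300,165,50,38)),("side",(235,178,50,38))):
    im=cv2.imread(f"pics/{n}0.png")
    g=cv2.GaussianBlur(cv2.cvtColor(im,6).astype(np.float32),(0,0),.6); G=np.hypot(cv2.Sobel(g,5,1,0),cv2.Sobel(g,5,0,1))
    res=[]
    for a in range(-30,30,4):
        res.append(max((round(float(map_coordinates(G,lines(n,.664+dx,-.152+dy,a).T[::-1],order=1).mean()),1),round(dx*1e3),round(dy*1e3)) for dx in np.arange(-.004,.0041,.001) for dy in np.arange(-.004,.0041,.001))+(a,))
    print(n,[(r[3],r[:3]) for r in res])
    for a in (None,-10,8):
        k=7; c=cv2.convertScaleAbs(cv2.resize(im[v0:v0+h,u0:u0+w],None,fx=k,fy=k,interpolation=cv2.INTER_CUBIC),alpha=1.6)
        if a is not None:
            b=[r for r in res if r[3]==a or r[3]==a][0] 
            for p in lines(n,.664+b[1]/1e3,-.152+b[2]/1e3,a): cv2.circle(c,tuple(int(x) for x in ((p-[u0,v0]+.5)*k)),1,(0,0,255),-1)
        crops.append(c[:, :266] if 0 else cv2.resize(c,(266,202)))
cv2.imwrite("pics/nutfit.png",np.vstack([np.hstack(crops[:3]),np.hstack(crops[3:])]))
for n in("top","side"):
    im=cv2.imread(f"pics/{n}0.png").astype(int); X=cloud(n,np.load(f"pics/{n}0.npy"))
    m=(im.min(2)>85)&(X[...,2]>.012)&(X[...,2]<.03)&(abs(X[...,0]-.46)<.042)&(X[...,1]<-.012)&(X[...,1]>-.135)
    P=X[m]; H=P[P[:,1]>-.076]; c,r=cv2.minEnclosingCircle(H[:,:2].astype(np.float32))
    N=P[(P[:,1]<-.085)&(P[:,1]>-.125)]; print(n,len(P),c,r,N.mean(0).round(4),N[:,0].min(),N[:,0].max(),np.degrees(np.arctan2(c[1]-N[:,1].mean(),c[0]-N[:,0].mean())))
E
```

```text
top [(-30, (107.0, 0, -1)), (-26, (111.0, 0, -1)), (-22, (115.8, 0, -1)), (-18, (120.4, 0, -1)), (-14, (122.3, 0, -1)), (-10, (121.7, 0, -1)), (-6, (108.5, 0, 1)), (-2, (107.8, 0, -1)), (2, (106.2, 0, 0)), (6, (104.5, 0, 0)), (10, (102.2, 0, 0)), (14, (101.4, 0, 0)), (18, (101.0, 0, 0)), (22, (102.0, 0, -1)), (26, (103.9, 0, 0))]Traceback (most recent call last):
  File "<stdin>", line 13, in <module>
IndexError: list index out of range
```

```bash
python3 - <<'E'
from nut import *
crops=[]
for n,(u0,v0,w,h) in (("top",(300,165,50,38)),("side",(235,178,50,38))):
    im=cv2.imread(f"pics/{n}0.png")
    g=cv2.GaussianBlur(cv2.cvtColor(im,6).astype(np.float32),(0,0),.6); G=np.hypot(cv2.Sobel(g,5,1,0),cv2.Sobel(g,5,0,1))
    res=[]
    for a in range(-30,30,4):
        res.append(max((round(float(map_coordinates(G,lines(n,.664+dx,-.152+dy,a).T[::-1],order=1).mean()),1),round(dx*1e3),round(dy*1e3)) for dx in np.arange(-.004,.0041,.001) for dy in np.arange(-.004,.0041,.001))+(a,))
    if n=="side":print(n,[(r[3],r[:3]) for r in res])
    for a in (None,-14,10):
        k=7; c=cv2.convertScaleAbs(cv2.resize(im[v0:v0+h,u0:u0+w],None,fx=k,fy=k,interpolation=cv2.INTER_CUBIC),alpha=1.6)
        if a is not None:
            b=[r for r in res if r[3]==a][0] 
            for p in lines(n,.664+b[1]/1e3,-.152+b[2]/1e3,a): cv2.circle(c,tuple(int(x) for x in ((p-[u0,v0]+.5)*k)),1,(0,0,255),-1)
        crops.append(cv2.resize(c,(266,202)))
cv2.imwrite("pics/nutfit.png",np.vstack([np.hstack(crops[:3]),np.hstack(crops[3:])]))
for n in("top","side"):
    im=cv2.imread(f"pics/{n}0.png").astype(int); X=cloud(n,np.load(f"pics/{n}0.npy"))
    m=(im.min(2)>85)&(X[...,2]>.012)&(X[...,2]<.03)&(abs(X[...,0]-.46)<.042)&(X[...,1]<-.012)&(X[...,1]>-.135)
    P=X[m]; H=P[P[:,1]>-.076]; c,r=cv2.minEnclosingCircle(H[:,:2].astype(np.float32))
    N=P[(P[:,1]<-.085)&(P[:,1]>-.125)]; print(n,len(P),c,r,N.mean(0).round(4),N[:,0].min(),N[:,0].max(),np.degrees(np.arctan2(c[1]-N[:,1].mean(),c[0]-N[:,0].mean())))
E
```

```text
side [(-30, (48.9, 1, -3)), (-26, (52.8, 1, -3)), (-22, (57.2, 1, -3)), (-18, (61.3, 1, -2)), (-14, (65.5, 1, -2)), (-10, (67.4, 1, -2)), (-6, (59.2, 2, -3)), (-2, (58.5, 2, -3)), (2, (56.6, 2, -2)), (6, (54.1, 2, -2)), (10, (51.7, 3, -3)), (14, (49.6, 3, -3)), (18, (47.8, 3, -3)), (22, (46.8, 2, -2)), (26, (47.3, 2, -2))]
top 792 (0.4743792414665222, -0.04571004584431648) 0.040766891092061996 [ 0.4582 -0.1011  0.0214] 0.44679382044564736 0.47185967870864787 73.71784269150614
side 1218 (0.4634562134742737, -0.04919614642858505) 0.03205091506242752 [ 0.4592 -0.1017  0.0217] 0.44715987060294526 0.47499834047723427 85.34522231963763
```

View pics/nutfit.png

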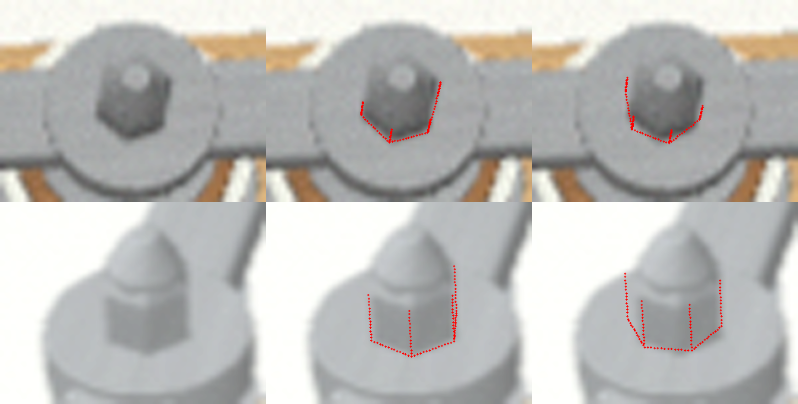

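```bash
cat >> h.py <<'E'
from scipy.spatial.transform import Rotation as Ro
def plan(W,start=None):
    o=get_obs(); p,R=np.array(o["tool_pos"]),Ro.from_euler("xyz",o["tool_rot"],degrees=True)
    if start is not None: p,R=np.array(start[:3]),Ro.from_euler("xyz",[180,0,start[3]],degrees=True)
    for w in W:
        q=Ro.from_euler("xyz",[180,0,w[3]],degrees=True); d=np.array(w[:3])-p
        print("t",np.round(R.inv().apply(d)*1e3,1),"w",np.round((R.inv()*q).as_rotvec(degrees=True),1),"rows>=",np.ceil(max(np.linalg.norm(d)/.0417,(R.inv()*q).magnitude()*57.3/7.16)))
        p,R=np.array(w[:3]),q
E
python3 - <<'E'
from h import *
plan([(.25,.56,.34,150),(.38,.41,.35,132),(.43,.215,.35,112),(.455,.02,.33,95),(.459,-.106,.2,85),(.459,-.106,.03,85),(.459,-.106,.005,85)])
E
```

```text
t [ -98.9  -44.8 -140.4] w [ 0.   0.  15.2] rows>= 5.0
t [-187.6  -64.9  -10. ] w [ 0. -0. 18.] rows>= 5.0
t [-178.4  -93.3   -0. ] w [ 0. -0. 20.] rows>= 5.0
t [-190.2  -49.9   20. ] w [ 0. -0. 17.] rows>= 5.0
t [-125.9   -7.   130. ] w [-0. -0. 10.] rows>= 5.0
t [  0.  -0. 170.] w [0. 0. 0.] rows>= 5.0
t [ 0. -0. 25.] w [0. 0. 0.] rows>= 1.0
```

```bash
r='python3 -m creep'
python3 -m creep '[{"tx":-20,"ty":-9,"tz":-28,"wz":3,"gripper":1},{"tx":-60,"ty":-27,"tz":-84,"wz":8},{"tx":-99,"ty":-45,"tz":-140,"wz":15},{"tx":-99,"ty":-45,"tz":-140,"wz":15},{"tx":-99,"ty":-45,"tz":-140,"wz":15}]'
python3 -m creep '[{"tx":-38,"ty":-13,"tz":-2,"wz":4},{"tx":-75,"ty":-26,"tz":-4,"wz":8},{"tx":-113,"ty":-39,"tz":-6,"wz":12},{"tx":-150,"ty":-52,"tz":-8,"wz":15},{"tx":-188,"ty":-65,"tz":-10,"wz":18}]'
python3 -m creep '[{"tx":-36,"ty":-19,"wz":4},{"tx":-72,"ty":-38,"wz":8},{"tx":-108,"ty":-57,"wz":12},{"tx":-143,"ty":-75,"wz":16},{"tx":-178,"ty":-93,"wz":20}]'
python3 -m creep '[{"tx":-38,"ty":-10,"tz":4,"wz":4},{"tx":-76,"ty":-20,"tz":8,"wz":7},{"tx":-114,"ty":-30,"tz":12,"wz":10},{"tx":-152,"ty":-40,"tz":16,"wz":14},{"tx":-190,"ty":-50,"tz":20,"wz":17}]'
python3 - <<'E'
from h import *
plan([(.459,-.106,.2,85)])
E
```

```text
t [-4.708e+02 -6.355e+02 -4.000e-01] w [ 0.   0.  80.2] rows>= 19.0validation failed for argument at $[0]...
validation failed for argument at $[0]...
validation failed for argument at $[0]...
validation failed for argument at $[0]...
```

```bash
python3 -m creep '[{"wx":0,"wy":0,"wz":5,"tx":-33,"ty":-15,"tz":-47,"gripper":1},{"wx":0,"wy":0,"wz":10,"tx":-66,"ty":-30,"tz":-94,"gripper":1},{"wx":0,"wy":0,"wz":15,"tx":-99,"ty":-45,"tz":-140,"gripper":1},{"wx":0,"wy":0,"wz":15,"tx":-99,"ty":-45,"tz":-140,"gripper":1},{"wx":0,"wy":0,"wz":15,"tx":-99,"ty":-45,"tz":-140,"gripper":1}]'
```

```text
time_s: 1.32
tool_pos: [0.2558, 0.5583, 0.3466]
tool_rot: [179.4, 0.1, 149.8]
force: [1.9, 0.2, 0.9]
grip_width: 0.0872
grasp_force: 0.0
```

```bash
python3 -m creep '[{"wx":0,"wy":0,"wz":4,"tx":-38,"ty":-13,"tz":-2,"gripper":1},{"wx":0,"wy":0,"wz":8,"tx":-76,"ty":-26,"tz":-4,"gripper":1},{"wx":0,"wy":0,"wz":12,"tx":-113,"ty":-39,"tz":-6,"gripper":1},{"wx":0,"wy":0,"wz":15,"tx":-150,"ty":-52,"tz":-8,"gripper":1},{"wx":0,"wy":0,"wz":18,"tx":-188,"ty":-65,"tz":-10,"gripper":1}]' | grep tool
python3 -m creep '[{"wx":0,"wy":0,"wz":4,"tx":-36,"ty":-19,"tz":0,"gripper":1},{"wx":0,"wy":0,"wz":8,"tx":-72,"ty":-38,"tz":0,"gripper":1},{"wx":0,"wy":0,"wz":12,"tx":-108,"ty":-57,"tz":0,"gripper":1},{"wx":0,"wy":0,"wz":16,"tx":-143,"ty":-75,"tz":0,"gripper":1},{"wx":0,"wy":0,"wz":20,"tx":-178,"ty":-93,"tz":0,"gripper":1}]' | grep tool
python3 -m creep '[{"wx":0,"wy":0,"wz":4,"tx":-38,"ty":-10,"tz":4,"gripper":1},{"wx":0,"wy":0,"wz":7,"tx":-76,"ty":-20,"tz":8,"gripper":1},{"wx":0,"wy":0,"wz":10,"tx":-114,"ty":-30,"tz":12,"gripper":1},{"wx":0,"wy":0,"wz":14,"tx":-152,"ty":-40,"tz":16,"gripper":1},{"wx":0,"wy":0,"wz":17,"tx":-190,"ty":-50,"tz":20,"gripper":1}]' | grep tool
python3 -m creep '[{"wx":0,"wy":0,"wz":3,"tx":-30,"ty":-2,"tz":28,"gripper":1},{"wx":0,"wy":0,"wz":6,"tx":-60,"ty":-4,"tz":56,"gripper":1},{"wx":0,"wy":0,"wz":8,"tx":-90,"ty":-6,"tz":84,"gripper":1},{"wx":0,"wy":0,"wz":10,"tx":-120,"ty":-7,"tz":110,"gripper":1},{"wx":0,"wy":0,"wz":10,"tx":-126,"ty":-7,"tz":120,"gripper":1}]'
python3 - <<'E'
from h import *
plan([(.459,-.106,.05,85),(.459,-.106,.005,85)])
E
```

```text
tool_pos: [0.3815, 0.4087, 0.3497]
tool_rot: [180.0, -0.0, 132.1]
tool_pos: [0.4318, 0.2139, 0.3496]
tool_rot: [180.0, -0.0, 112.1]
tool_pos: [0.4571, 0.0191, 0.3294]
tool_rot: [180.0, -0.0, 95.1]
time_s: 2.98
tool_pos: [0.4592, -0.1107, 0.2064]
tool_rot: [-179.8, 0.1, 84.8]
force: [-1.1, -0.3, -0.1]
grip_width: 0.0873
grasp_force: 0.0
t [  4.9  -0.  156.4] w [-0.2  0.1 -0.2] rows>= 4.0
t [ 0. -0. 45.] w [0. 0. 0.] rows>= 2.0
```

```bash
python3 -m creep '[{"wx":0,"wy":0,"wz":0,"tx":0,"ty":0,"tz":38,"gripper":1},{"wx":0,"wy":0,"wz":0,"tx":0,"ty":0,"tz":76,"gripper":1},{"wx":0,"wy":0,"wz":0,"tx":0,"ty":0,"tz":114,"gripper":1},{"wx":0,"wy":0,"wz":0,"tx":0,"ty":0,"tz":140,"gripper":1},{"wx":0,"wy":0,"wz":0,"tx":0,"ty":0,"tz":150,"gripper":1}]' | grep tool
python3 -m creep '[{"wx":0,"wy":0,"wz":0,"tx":0,"ty":0,"tz":20,"gripper":1},{"wx":0,"wy":0,"wz":0,"tx":0,"ty":0,"tz":35,"gripper":1},{"wx":0,"wy":0,"wz":0,"tx":0,"ty":0,"tz":45,"gripper":1},{"wx":0,"wy":0,"wz":0,"tx":0,"ty":0,"tz":45,"gripper":1}]'
python3 - <<'E'
from h import *
plan([(.459,-.106,.005,85)])
E
```

```text
tool_pos: [0.4589, -0.1043, 0.056]
tool_rot: [-179.7, 0.0, 85.3]
time_s: 3.73
tool_pos: [0.4611, -0.1047, 0.0136]
tool_rot: [-179.9, 0.0, 85.3]
force: [0.5, -0.7, 0.1]
grip_width: 0.0868
grasp_force: 0.0
t [-1.4 -1.9  8.6] w [-0.1  0.   0.3] rows>= 1.0
```

```bash
python3 -m creep '[{"wx":0,"wy":0,"wz":0,"tx":-1,"ty":-2,"tz":8,"gripper":1},{"wx":0,"wy":0,"wz":0,"tx":-1,"ty":-2,"tz":8,"gripper":0},{"wx":0,"wy":0,"wz":0,"tx":-1,"ty":-2,"tz":8,"gripper":-1},{"wx":0,"wy":0,"wz":0,"tx":-1,"ty":-2,"tz":8,"gripper":-1},{"wx":0,"wy":0,"wz":0,"tx":-1,"ty":-2,"tz":8,"gripper":-1}]' 50
python3 -m creep '[{"wx":0,"wy":0,"wz":0,"tx":0,"ty":0,"tz":0,"gripper":-1},{"wx":0,"wy":0,"wz":0,"tx":0,"ty":0,"tz":0,"gripper":-1},{"wx":0,"wy":0,"wz":0,"tx":0,"ty":0,"tz":0,"gripper":-1}]'
```

```text
time_s: 4.15
tool_pos: [0.4604, -0.106, 0.0072]
tool_rot: [179.9, -0.0, 85.2]
force: [1.0, -0.4, 0.4]
grip_width: 0.0678
grasp_force: 0.0
time_s: 4.4
tool_pos: [0.4599, -0.106, 0.0067]
tool_rot: [180.0, -0.0, 85.2]
force: [0.1, -0.1, -0.1]
grip_width: 0.0485
grasp_force: 0.0
```

Fingers close slowly; wait more.

```bash
for i in 1 2; do python3 -m creep '[{"wx":0,"wy":0,"wz":0,"tx":0,"ty":0,"tz":0,"gripper":-1},{"wx":0,"wy":0,"wz":0,"tx":0,"ty":0,"tz":0,"gripper":-1},{"wx":0,"wy":0,"wz":0,"tx":0,"ty":0,"tz":0,"gripper":-1},{"wx":0,"wy":0,"wz":0,"tx":0,"ty":0,"tz":0,"gripper":-1}]'; done
```

```text
time_s: 4.73
tool_pos: [0.4597, -0.106, 0.0065]
tool_rot: [-180.0, -0.0, 85.2]
force: [-0.0, -0.3, 0.6]
grip_width: 0.0218
grasp_force: 0.0
time_s: 5.07
tool_pos: [0.4597, -0.106, 0.0065]
tool_rot: [180.0, -0.0, 85.2]
force: [-0.1, 0.3, -1.0]
grip_width: 0.0021
grasp_force: 0.0
```

```bash
python3 - <<'E'
from h import *
a=save("side","s1.png")[0];b=save("top","t1.png")[0]
cv2.imwrite("pics/v1.png",np.hstack([cv2.resize(a[200:400,300:500],(400,400)),cv2.resize(b[230:360,230:360],(400,400))])[...,::-1])
E
```

```text
(no output)
```

View pics/v1.png

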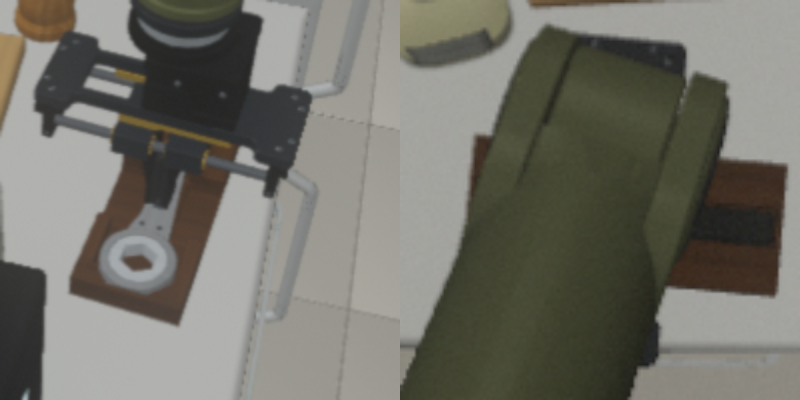

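```bash
python3 - <<'E'
from h import *
X=cloud("side",np.load("pics/s1.npy")); im=cv2.imread("pics/s1.png")
# side crop px (x,y)->(300+x/2,200+y/2)
for y in range(140,240,8):
    print(y,[X[200+y//2,300+x//2].round(3).tolist() for x in(150,160,172)])
print(px("side",[get_obs()["tool_pos"]]), get_obs()["qpos"])
E
cat > /dev/null
```

```text
140 [[0.469, -0.077, 0.12], [0.466, -0.114, 0.083], [0.454, -0.076, 0.125]]
148 [[0.468, -0.074, 0.114], [0.461, -0.077, 0.114], [0.452, -0.067, 0.126]]
156 [[0.47, -0.097, 0.083], [0.463, -0.103, 0.078], [0.451, -0.068, 0.117]]
164 [[0.469, -0.096, 0.075], [0.462, -0.102, 0.071], [0.451, -0.069, 0.108]]
172 [[0.468, -0.096, 0.066], [0.461, -0.096, 0.068], [0.452, -0.093, 0.074]]
180 [[0.468, -0.1, 0.053], [0.46, -0.097, 0.059], [0.451, -0.095, 0.063]]
188 [[0.467, -0.098, 0.046], [0.46, -0.098, 0.049], [0.451, -0.108, 0.04]]
196 [[0.466, -0.097, 0.039], [0.459, -0.096, 0.042], [0.451, -0.118, 0.02]]
204 [[0.466, -0.104, 0.021], [0.458, -0.095, 0.034], [0.45, -0.108, 0.023]]
212 [[0.465, -0.096, 0.021], [0.457, -0.096, 0.024], [0.448, -0.099, 0.024]]
220 [[0.463, -0.087, 0.022], [0.455, -0.089, 0.022], [0.447, -0.104, 0.008]]
228 [[0.461, -0.079, 0.023], [0.454, -0.08, 0.024], [0.446, -0.1, 0.004]]
236 [[0.46, -0.072, 0.021], [0.452, -0.075, 0.021], [0.445, -0.095, 0.0]]
[[378.47389817 308.18196727]] [-29.44702161   9.39487967  42.05402422 120.98708558  -7.95226031
  52.27429927  12.33703699]
```

```bash
python3 - <<'E'
import cv2
im=cv2.imread("pics/s1.png"); cv2.imwrite("pics/v2.png",cv2.resize(im[255:345,345:435],(600,600),interpolation=cv2.INTER_CUBIC))
E
```

```text
(no output)
```

View pics/v2.png

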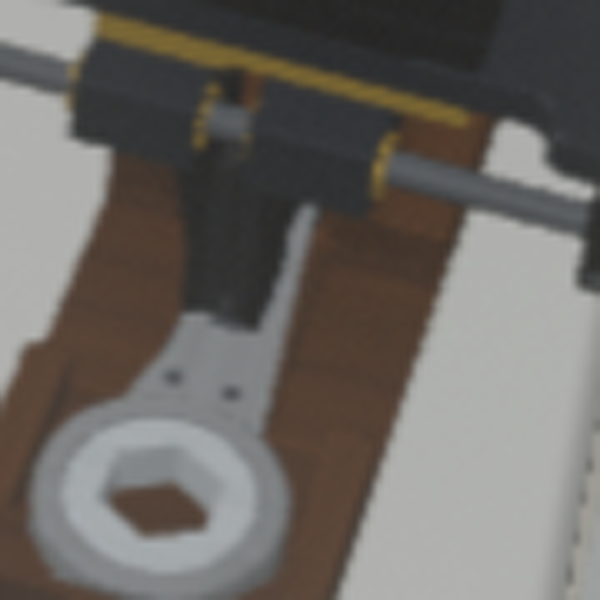

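```bash
python3 -m creep '[{"wx":0,"wy":0,"wz":0,"tx":0,"ty":0,"tz":-5,"gripper":0},{"wx":0,"wy":0,"wz":0,"tx":0,"ty":0,"tz":-5,"gripper":0},{"wx":0,"wy":0,"wz":0,"tx":0,"ty":0,"tz":-5,"gripper":0},{"wx":0,"wy":0,"wz":0,"tx":0,"ty":0,"tz":-5,"gripper":0},{"wx":0,"wy":0,"wz":0,"tx":0,"ty":0,"tz":-5,"gripper":0}]' 
python3 -m creep '[{"wx":0,"wy":0,"wz":0,"tx":0,"ty":0,"tz":0,"gripper":0},{"wx":0,"wy":0,"wz":0,"tx":0,"ty":0,"tz":0,"gripper":0},{"wx":0,"wy":0,"wz":0,"tx":0,"ty":0,"tz":4,"gripper":0},{"wx":0,"wy":0,"wz":0,"tx":0,"ty":0,"tz":9,"gripper":0},{"wx":0,"wy":0,"wz":0,"tx":0,"ty":0,"tz":14,"gripper":0}]' 
python3 -m creep '[{"wx":0,"wy":0,"wz":0,"tx":0,"ty":0,"tz":3,"gripper":0},{"wx":0,"wy":0,"wz":0,"tx":0,"ty":0,"tz":6,"gripper":0},{"wx":0,"wy":0,"wz":0,"tx":0,"ty":0,"tz":6,"gripper":0}]'
```

```text
time_s: 5.58
tool_pos: [0.4597, -0.106, 0.0116]
tool_rot: [180.0, -0.0, 85.2]
force: [0.4, 0.3, 0.4]
grip_width: 0.0265
grasp_force: 0.0
time_s: 6.0
tool_pos: [0.4596, -0.1059, -0.003]
tool_rot: [-180.0, -0.0, 85.2]
force: [-0.5, 0.6, 0.4]
grip_width: 0.0434
grasp_force: 0.0
time_s: 6.25
tool_pos: [0.459, -0.106, -0.0093]
tool_rot: [-179.9, 0.0, 85.2]
force: [0.0, -0.7, 0.5]
grip_width: 0.0436
grasp_force: 0.0
```

```bash
python3 -m creep '[{"wx":0,"wy":0,"wz":0,"tx":0,"ty":0,"tz":3,"gripper":0},{"wx":0,"wy":0,"wz":0,"tx":0,"ty":0,"tz":3,"gripper":-1},{"wx":0,"wy":0,"wz":0,"tx":0,"ty":0,"tz":3,"gripper":-1},{"wx":0,"wy":0,"wz":0,"tx":0,"ty":0,"tz":3,"gripper":-1},{"wx":0,"wy":0,"wz":0,"tx":0,"ty":0,"tz":3,"gripper":-1}]' 50
python3 -m creep '[{"wx":0,"wy":0,"wz":0,"tx":0,"ty":0,"tz":0,"gripper":-1},{"wx":0,"wy":0,"wz":0,"tx":0,"ty":0,"tz":0,"gripper":-1},{"wx":0,"wy":0,"wz":0,"tx":0,"ty":0,"tz":0,"gripper":-1}]'
```

```text
time_s: 6.67
tool_pos: [0.4599, -0.106, -0.0113]
tool_rot: [180.0, -0.0, 85.2]
force: [-0.3, -0.3, 0.7]
grip_width: 0.0242
grasp_force: 0.0
time_s: 6.92
tool_pos: [0.4598, -0.106, -0.0113]
tool_rot: [180.0, -0.0, 85.2]
force: [-0.3, -0.2, 0.9]
grip_width: 0.0202
grasp_force: 50.0
```

```bash
python3 -m creep '[{"wx":0,"wy":0,"wz":0,"tx":0,"ty":0,"tz":-6,"gripper":-1},{"wx":0,"wy":0,"wz":0,"tx":0,"ty":0,"tz":-16,"gripper":-1},{"wx":0,"wy":0,"wz":0,"tx":0,"ty":0,"tz":-32,"gripper":-1},{"wx":0,"wy":0,"wz":0,"tx":0,"ty":0,"tz":-54,"gripper":-1},{"wx":0,"wy":0,"wz":0,"tx":0,"ty":0,"tz":-76,"gripper":-1}]'
python3 -m creep '[{"wx":0,"wy":0,"wz":4,"tx":0,"ty":0,"tz":-22,"gripper":-1},{"wx":0,"wy":0,"wz":10,"tx":0,"ty":0,"tz":-46,"gripper":-1},{"wx":0,"wy":0,"wz":16,"tx":0,"ty":0,"tz":-70,"gripper":-1},{"wx":0,"wy":0,"wz":22,"tx":0,"ty":0,"tz":-92,"gripper":-1},{"wx":0,"wy":0,"wz":28,"tx":0,"ty":0,"tz":-106,"gripper":-1}]'
python3 - <<'E'
from h import *
plan([(.47,-.12,.17,27),(.50,-.14,.17,-3)])
E
```

```text
time_s: 7.33
tool_pos: [0.459, -0.1063, 0.0656]
tool_rot: [-179.9, 0.0, 85.2]
force: [0.2, 1.0, -2.7]
grip_width: 0.0203
grasp_force: 50.0
time_s: 7.75
tool_pos: [0.4604, -0.1065, 0.1736]
tool_rot: [179.9, -0.1, 56.9]
force: [0.5, -0.6, -1.9]
grip_width: 0.0203
grasp_force: 50.0
t [-6.1 15.4  3.6] w [ 0.1 -0.2 29.9] rows>= 5.0
t [17.7 31.4  0. ] w [-0. -0. 30.] rows>= 5.0
```

```bash
python3 -m creep '[{"wx":0,"wy":0,"wz":6,"tx":-1,"ty":3,"tz":0,"gripper":-1},{"wx":0,"wy":0,"wz":12,"tx":-2,"ty":6,"tz":0,"gripper":-1},{"wx":0,"wy":0,"wz":18,"tx":-4,"ty":9,"tz":0,"gripper":-1},{"wx":0,"wy":0,"wz":24,"tx":-5,"ty":12,"tz":0,"gripper":-1},{"wx":0,"wy":0,"wz":30,"tx":-6,"ty":15,"tz":0,"gripper":-1}]' | grep tool
python3 -m creep '[{"wx":0,"wy":0,"wz":6,"tx":4,"ty":6,"tz":0,"gripper":-1},{"wx":0,"wy":0,"wz":12,"tx":7,"ty":12,"tz":0,"gripper":-1},{"wx":0,"wy":0,"wz":18,"tx":10,"ty":18,"tz":0,"gripper":-1},{"wx":0,"wy":0,"wz":24,"tx":14,"ty":25,"tz":0,"gripper":-1},{"wx":0,"wy":0,"wz":30,"tx":18,"ty":31,"tz":0,"gripper":-1}]'
python3 - <<'E'
from h import *
plan([(.58,-.142,.172,-9)])
E
```

```text
tool_pos: [0.4687, -0.1196, 0.1711]
tool_rot: [-180.0, -0.0, 26.9]
time_s: 8.58
tool_pos: [0.4991, -0.1391, 0.1711]
tool_rot: [-180.0, 0.0, -3.1]
force: [1.0, 0.8, -2.2]
grip_width: 0.0204
grasp_force: 50.0
t [81.  -1.5 -0.9] w [-0.   0.   5.9] rows>= 2.0
```

```bash
python3 -m creep '[{"wx":0,"wy":0,"wz":2,"tx":20,"ty":0,"tz":-1,"gripper":-1},{"wx":0,"wy":0,"wz":4,"tx":45,"ty":-1,"tz":-1,"gripper":-1},{"wx":0,"wy":0,"wz":6,"tx":70,"ty":-1,"tz":-1,"gripper":-1},{"wx":0,"wy":0,"wz":6,"tx":81,"ty":-2,"tz":-1,"gripper":-1},{"wx":0,"wy":0,"wz":6,"tx":81,"ty":-2,"tz":-1,"gripper":-1}]'
python3 - <<'E'
from h import *
a,d=save("side","s2.png"); X=cloud("side",d); b,d2=save("top","t2.png"); Y=cloud("top",d2)
o=get_obs(); print(o["tool_pos"],o["tool_rot"])
for n,Z,g in(("side",X,a),("top",Y,b)):
    m=(Z[...,2]>.195)&(Z[...,2]<.215)&(Z[...,0]>.605)&(Z[...,0]<.68)&(abs(Z[...,1]+.152)<.04)
    P=Z[m]; 
    if len(P)>10: c,r=cv2.minEnclosingCircle(P[:,:2].astype(np.float32)); print(n,len(P),c,r,P.mean(0),np.percentile(P[:,2],[5,50,95]))
    s=np.linalg.lstsq(np.c_[P[:,:2],np.ones(len(P))],P[:,2],rcond=None)[0]; print("slope deg",np.degrees(s[:2]))
u=px("side",[[.64,-.152,.2]])[0].astype(int); u2=px("top",[[.64,-.152,.2]])[0].astype(int)
f=lambda im,u:cv2.resize(im[u[1]-50:u[1]+50,u[0]-50:u[0]+50],(400,400))
cv2.imwrite("pics/v3.png",np.hstack([f(a,u),f(b,u2)])[...,::-1])
E
```

```text
time_s: 9.0
tool_pos: [0.5822, -0.1397, 0.1716]
tool_rot: [179.9, -0.0, -8.7]
force: [-0.6, -0.2, -3.0]
grip_width: 0.0201
grasp_force: 50.0
[ 0.579493   -0.14063887  0.17145788] [ 1.79951907e+02  9.25910965e-02 -8.78136052e+00]
side 328 (0.6368792057037354, -0.14040346443653107) 0.03297749534249306 [ 0.63823355 -0.12659606  0.20198301] [0.1957898  0.20308576 0.20621835]
slope deg [ 3.93649342 -4.25577638]
slope deg [0. 0.]
```

View pics/v3.png

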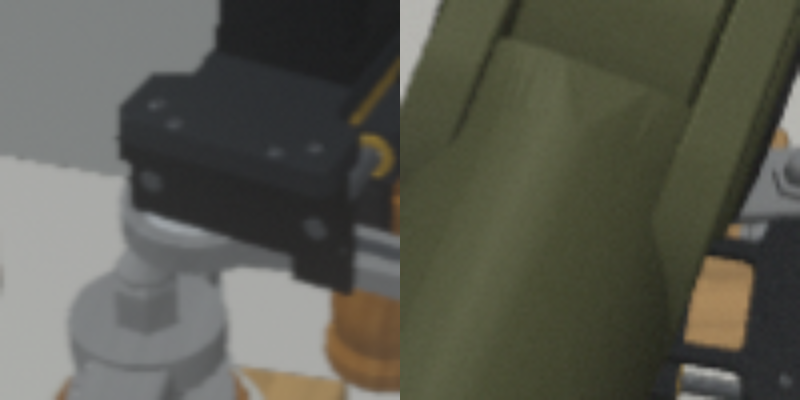

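```bash
python3 - <<'E'
from h import *
plan([(.6089,-.1437,.1717,-9)])
E
```

```text
t [29.5 -1.5 -0.3] w [0.  0.1 0.2] rows>= 1.0
```

```bash
python3 -m creep '[{"wx":0,"wy":0,"wz":0,"tx":10,"ty":-1,"tz":0,"gripper":-1},{"wx":0,"wy":0,"wz":0,"tx":22,"ty":-1,"tz":0,"gripper":-1},{"wx":0,"wy":0,"wz":0,"tx":30,"ty":-1,"tz":0,"gripper":-1},{"wx":0,"wy":0,"wz":0,"tx":30,"ty":-1,"tz":0,"gripper":-1},{"wx":0,"wy":0,"wz":0,"tx":30,"ty":-1,"tz":0,"gripper":-1}]'
python3 -m creep '[{"wx":0,"wy":0,"wz":0,"tx":0,"ty":0,"tz":4,"gripper":-1},{"wx":0,"wy":0,"wz":0,"tx":0,"ty":0,"tz":10,"gripper":-1},{"wx":0,"wy":0,"wz":0,"tx":0,"ty":0,"tz":16,"gripper":-1},{"wx":0,"wy":0,"wz":0,"tx":0,"ty":0,"tz":20,"gripper":-1},{"wx":0,"wy":0,"wz":0,"tx":0,"ty":0,"tz":20,"gripper":-1}]'
```

```text
time_s: 9.52
tool_pos: [0.6098, -0.1442, 0.1715]
tool_rot: [180.0, 0.0, -8.8]
force: [-0.5, 0.6, -3.1]
grip_width: 0.0203
grasp_force: 50.0
time_s: 9.93
tool_pos: [0.609, -0.1437, 0.15]
tool_rot: [-180.0, 0.1, -8.8]
force: [-0.1, 0.4, -2.9]
grip_width: 0.0202
grasp_force: 50.0
```

```bash
python3 -m creep '[{"wx":0,"wy":0,"wz":0,"tx":0,"ty":0,"tz":3,"gripper":-1},{"wx":0,"wy":0,"wz":0,"tx":0,"ty":0,"tz":6,"gripper":-1},{"wx":0,"wy":0,"wz":0,"tx":0,"ty":0,"tz":8,"gripper":-1},{"wx":0,"wy":0,"wz":0,"tx":0,"ty":0,"tz":9,"gripper":-1}]'
python3 -m creep '[{"wx":0,"wy":0,"wz":0,"tx":0,"ty":0,"tz":1.5,"gripper":-1},{"wx":0,"wy":0,"wz":0,"tx":0,"ty":0,"tz":3,"gripper":-1},{"wx":0,"wy":0,"wz":0,"tx":0,"ty":0,"tz":4,"gripper":-1},{"wx":0,"wy":0,"wz":0,"tx":0,"ty":0,"tz":4,"gripper":-1}]'
```

```text
time_s: 10.27
tool_pos: [0.6101, -0.1443, 0.1434]
tool_rot: [-180.0, -0.0, -8.8]
force: [-4.3, -0.2, 6.3]
grip_width: 0.0201
grasp_force: 50.0
time_s: 10.6
tool_pos: [0.6101, -0.1443, 0.1406]
tool_rot: [-179.9, -0.0, -8.8]
force: [-6.4, 1.5, 8.7]
grip_width: 0.0204
grasp_force: 50.0
```

```bash
python3 -m creep '[{"wx":0,"wy":0,"wz":0,"tx":-1,"ty":0,"tz":-2,"gripper":-1},{"wx":0,"wy":0,"wz":0,"tx":-2,"ty":0,"tz":-2,"gripper":-1},{"wx":0,"wy":0,"wz":0,"tx":-2.5,"ty":0,"tz":0,"gripper":-1},{"wx":0,"wy":0,"wz":0,"tx":-2.5,"ty":0,"tz":0,"gripper":-1}]'
python3 -m creep '[{"wx":0,"wy":0,"wz":0,"tx":0,"ty":0,"tz":1,"gripper":-1},{"wx":0,"wy":0,"wz":0,"tx":0,"ty":0,"tz":2,"gripper":-1},{"wx":0,"wy":0,"wz":0,"tx":0,"ty":0,"tz":2,"gripper":-1}]'
```

```text
time_s: 10.93
tool_pos: [0.6071, -0.1433, 0.1375]
tool_rot: [-180.0, 0.1, -8.8]
force: [0.6, 0.7, -2.8]
grip_width: 0.0201
grasp_force: 50.0
time_s: 11.18
tool_pos: [0.6073, -0.1436, 0.1361]
tool_rot: [180.0, 0.1, -8.8]
force: [-1.0, 1.1, -1.2]
grip_width: 0.0202
grasp_force: 50.0
```

```bash
python3 -m creep '[{"wx":0,"wy":0,"wz":0,"tx":-0.5,"ty":0,"tz":2,"gripper":-1},{"wx":0,"wy":0,"wz":0,"tx":-0.5,"ty":0,"tz":4,"gripper":-1},{"wx":0,"wy":0,"wz":0,"tx":-0.5,"ty":0,"tz":5,"gripper":-1}]'
python3 -m creep '[{"wx":0,"wy":0,"wz":0,"tx":0,"ty":0,"tz":2,"gripper":-1},{"wx":0,"wy":0,"wz":0,"tx":0,"ty":0,"tz":4,"gripper":-1},{"wx":0,"wy":0,"wz":0,"tx":0,"ty":0,"tz":4,"gripper":-1}]'
```

```text
time_s: 11.43
tool_pos: [0.607, -0.1435, 0.131]
tool_rot: [-180.0, 0.0, -8.8]
force: [-0.2, -0.1, -3.0]
grip_width: 0.0202
grasp_force: 50.0
time_s: 11.68
tool_pos: [0.6069, -0.1434, 0.1269]
tool_rot: [-180.0, 0.0, -8.8]
force: [-0.6, 0.2, -2.4]
grip_width: 0.0204
grasp_force: 50.0
```

Lined up with the nut. Down the last 6 mm.

```bash
python3 -m creep '[{"wx":0,"wy":0,"wz":0,"tx":0,"ty":0,"tz":2,"gripper":-1},{"wx":0,"wy":0,"wz":0,"tx":0,"ty":0,"tz":4,"gripper":-1},{"wx":0,"wy":0,"wz":0,"tx":0,"ty":0,"tz":5,"gripper":-1},{"wx":0,"wy":0,"wz":0,"tx":0,"ty":0,"tz":5,"gripper":-1}]'
python3 -m creep '[{"wx":0,"wy":0,"wz":0,"tx":0,"ty":0,"tz":1,"gripper":-1},{"wx":0,"wy":0,"wz":0,"tx":0,"ty":0,"tz":1.5,"gripper":-1},{"wx":0,"wy":0,"wz":0,"tx":0,"ty":0,"tz":1.5,"gripper":-1}]'
```

```text
time_s: 12.02
tool_pos: [0.607, -0.1435, 0.1222]
tool_rot: [180.0, 0.0, -8.8]
force: [-0.1, -1.0, -3.0]
grip_width: 0.0201
grasp_force: 50.0
time_s: 12.27
tool_pos: [0.6071, -0.1437, 0.121]
tool_rot: [180.0, 0.0, -8.8]
force: [-1.3, 0.2, -2.2]
grip_width: 0.0205
grasp_force: 50.0
```

```bash
python3 -m creep '[{"wx":0,"wy":0,"wz":-5,"tx":0.2,"ty":4.9,"tz":0,"gripper":-1},{"wx":0,"wy":0,"wz":-10,"tx":0.9,"ty":9.8,"tz":0,"gripper":-1},{"wx":0,"wy":0,"wz":-15,"tx":1.9,"ty":14.6,"tz":0,"gripper":-1},{"wx":0,"wy":0,"wz":-20,"tx":3.4,"ty":19.3,"tz":0,"gripper":-1},{"wx":0,"wy":0,"wz":-20,"tx":3.4,"ty":19.3,"tz":0,"gripper":-1}]'
python3 -m creep '[{"wx":0,"wy":0,"wz":0,"tx":0,"ty":0,"tz":1,"gripper":-1},{"wx":0,"wy":0,"wz":0,"tx":0,"ty":0,"tz":1,"gripper":-1}]'
```

```text
time_s: 12.68
tool_pos: [0.607, -0.1641, 0.121]
tool_rot: [-180.0, 0.0, 11.3]
force: [-2.0, 0.4, -2.1]
grip_width: 0.0202
grasp_force: 50.0
time_s: 12.85
tool_pos: [0.607, -0.1637, 0.1202]
tool_rot: [180.0, 0.0, 11.1]
force: [-3.0, -1.6, 0.5]
grip_width: 0.0203
grasp_force: 50.0
```

```bash
python3 -m creep '[{"wx":0,"wy":0,"wz":0,"tx":0,"ty":0,"tz":0,"gripper":0},{"wx":0,"wy":0,"wz":0,"tx":0,"ty":0,"tz":0,"gripper":0},{"wx":0,"wy":0,"wz":0,"tx":0,"ty":0,"tz":0,"gripper":0},{"wx":0,"wy":0,"wz":0,"tx":0,"ty":0,"tz":0,"gripper":0},{"wx":0,"wy":0,"wz":0,"tx":0,"ty":0,"tz":0,"gripper":0}]' 
python3 -m creep '[{"wx":0,"wy":0,"wz":0,"tx":0,"ty":0,"tz":-10,"gripper":0},{"wx":0,"wy":0,"wz":0,"tx":0,"ty":0,"tz":-25,"gripper":0},{"wx":0,"wy":0,"wz":0,"tx":0,"ty":0,"tz":-40,"gripper":0},{"wx":0,"wy":0,"wz":0,"tx":-30,"ty":0,"tz":-45,"gripper":0},{"wx":0,"wy":0,"wz":0,"tx":-60,"ty":0,"tz":-45,"gripper":0}]' 
python3 -m creep '[{"wx":0,"wy":0,"wz":0,"tx":-20,"ty":0,"tz":0,"gripper":0},{"wx":0,"wy":0,"wz":0,"tx":-20,"ty":0,"tz":0,"gripper":0}]' 
python3 - <<'E'
from h import *
a,d=save("side","s4.png"); b,d2=save("top","t4.png")
f=lambda im,u:cv2.resize(im[u[1]-50:u[1]+50,u[0]-50:u[0]+50],(400,400))
q=[[.62,-.16,.15]]
cv2.imwrite("pics/v4.png",np.hstack([f(a,px("side",q)[0].astype(int)),f(b,px("top",q)[0].astype(int))])[...,::-1])
E
```

```text
time_s: 13.27
tool_pos: [0.6082, -0.1627, 0.1204]
tool_rot: [180.0, -0.1, 11.3]
force: [-0.3, 0.8, 0.5]
grip_width: 0.0415
grasp_force: 0.0
time_s: 13.68
tool_pos: [0.5503, -0.175, 0.1672]
tool_rot: [179.9, -0.2, 11.3]
force: [-0.3, -0.6, 0.2]
grip_width: 0.0436
grasp_force: 0.0
time_s: 13.85
tool_pos: [0.5256, -0.181, 0.1662]
tool_rot: [-179.9, -0.0, 11.0]
force: [1.2, -0.6, 0.7]
grip_width: 0.0435
grasp_force: 0.0
```

View pics/v4.png

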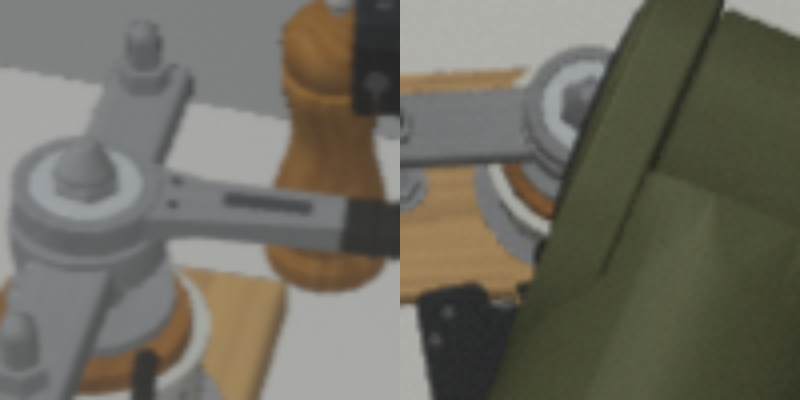

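```bash
python3 -m creep '[{"wx":0,"wy":0,"wz":0,"tx":2,"ty":-1,"tz":12,"gripper":0},{"wx":0,"wy":0,"wz":0,"tx":2,"ty":-1,"tz":25,"gripper":0},{"wx":0,"wy":0,"wz":0,"tx":2,"ty":-1,"tz":38,"gripper":0},{"wx":0,"wy":0,"wz":0,"tx":2,"ty":-1,"tz":42,"gripper":0},{"wx":0,"wy":0,"wz":0,"tx":2,"ty":-1,"tz":42,"gripper":-1}]' 40
python3 -m creep '[{"wx":0,"wy":0,"wz":0,"tx":0,"ty":0,"tz":0,"gripper":-1},{"wx":0,"wy":0,"wz":0,"tx":0,"ty":0,"tz":0,"gripper":-1},{"wx":0,"wy":0,"wz":0,"tx":0,"ty":0,"tz":0,"gripper":-1},{"wx":0,"wy":0,"wz":0,"tx":0,"ty":0,"tz":0,"gripper":-1},{"wx":0,"wy":0,"wz":0,"tx":0,"ty":0,"tz":0,"gripper":-1}]'
```

```text
time_s: 14.37
tool_pos: [0.5294, -0.1769, 0.1204]
tool_rot: [-180.0, 0.3, 11.2]
force: [-0.4, -0.1, 0.4]
grip_width: 0.041
grasp_force: 0.0
time_s: 14.78
tool_pos: [0.5313, -0.1775, 0.1236]
tool_rot: [180.0, -0.1, 11.2]
force: [0.2, 1.0, 0.3]
grip_width: 0.0193
grasp_force: 40.0
```

```bash
python3 -m creep '[{"wx":0,"wy":0,"wz":-6,"tx":0.7,"ty":14,"tz":0,"gripper":-1},{"wx":0,"wy":0,"wz":-12,"tx":2.9,"ty":27.8,"tz":0,"gripper":-1},{"wx":0,"wy":0,"wz":-18,"tx":6.5,"ty":41.3,"tz":0,"gripper":-1},{"wx":0,"wy":0,"wz":-24,"tx":11.6,"ty":54.3,"tz":0,"gripper":-1},{"wx":0,"wy":0,"wz":-30,"tx":17.9,"ty":66.8,"tz":0,"gripper":-1}]'
python3 -m creep '[{"wx":0,"wy":0,"wz":4.4,"tx":0.4,"ty":-10.2,"tz":0,"gripper":-1},{"wx":0,"wy":0,"wz":8.8,"tx":1.6,"ty":-20.4,"tz":0,"gripper":-1},{"wx":0,"wy":0,"wz":13.2,"tx":3.5,"ty":-30.5,"tz":0,"gripper":-1},{"wx":0,"wy":0,"wz":17.6,"tx":6.3,"ty":-40.4,"tz":0,"gripper":-1},{"wx":0,"wy":0,"wz":22,"tx":9.7,"ty":-50,"tz":0,"gripper":-1}]'
python3 -m creep '[{"wx":0,"wy":0,"wz":4.4,"tx":0.4,"ty":-10.2,"tz":0,"gripper":-1},{"wx":0,"wy":0,"wz":8.8,"tx":1.6,"ty":-20.4,"tz":0,"gripper":-1},{"wx":0,"wy":0,"wz":13.2,"tx":3.5,"ty":-30.5,"tz":0,"gripper":-1},{"wx":0,"wy":0,"wz":17.6,"tx":6.3,"ty":-40.4,"tz":0,"gripper":-1},{"wx":0,"wy":0,"wz":22,"tx":9.7,"ty":-50,"tz":0,"gripper":-1}]'
```

```text
time_s: 15.2
tool_pos: [0.5613, -0.2403, 0.1234]
tool_rot: [-180.0, -0.0, 41.5]
force: [-0.1, -0.0, 0.6]
grip_width: 0.0197
grasp_force: 40.0
time_s: 15.62
tool_pos: [0.5359, -0.1956, 0.1235]
tool_rot: [179.9, -0.1, 19.0]
force: [1.6, -1.0, 0.4]
grip_width: 0.0197
grasp_force: 40.0
time_s: 16.03
tool_pos: [0.5291, -0.1471, 0.1242]
tool_rot: [179.8, -0.2, -3.0]
force: [0.5, -4.0, 1.9]
grip_width: 0.0196
grasp_force: 40.1
```

```bash
for k in 1 2; do
for i in 1 2; do python3 -m creep '[{"wx":0,"wy":0,"wz":-4.4,"tx":0.4,"ty":10.2,"tz":0,"gripper":-1},{"wx":0,"wy":0,"wz":-8.8,"tx":1.6,"ty":20.4,"tz":0,"gripper":-1},{"wx":0,"wy":0,"wz":-13.2,"tx":3.5,"ty":30.5,"tz":0,"gripper":-1},{"wx":0,"wy":0,"wz":-17.6,"tx":6.3,"ty":40.4,"tz":0,"gripper":-1},{"wx":0,"wy":0,"wz":-22,"tx":9.7,"ty":50,"tz":0,"gripper":-1}]' | egrep 'tool|force:'; done
for i in 1 2; do python3 -m creep '[{"wx":0,"wy":0,"wz":4.4,"tx":0.4,"ty":-10.2,"tz":0,"gripper":-1},{"wx":0,"wy":0,"wz":8.8,"tx":1.6,"ty":-20.4,"tz":0,"gripper":-1},{"wx":0,"wy":0,"wz":13.2,"tx":3.5,"ty":-30.5,"tz":0,"gripper":-1},{"wx":0,"wy":0,"wz":17.6,"tx":6.3,"ty":-40.4,"tz":0,"gripper":-1},{"wx":0,"wy":0,"wz":22,"tx":9.7,"ty":-50,"tz":0,"gripper":-1}]' | egrep 'tool|force:'; done; done
```

```text
tool_pos: [0.5358, -0.1957, 0.1234]
tool_rot: [-180.0, -0.0, 19.5]
force: [0.7, -0.1, 0.2]
grasp_force: 40.0
tool_pos: [0.5612, -0.2402, 0.1233]
tool_rot: [-180.0, 0.0, 41.4]
force: [-0.8, -0.2, 0.9]
grasp_force: 40.0
tool_pos: [0.5359, -0.1955, 0.1235]
tool_rot: [180.0, -0.1, 19.0]
force: [1.5, -0.2, -0.6]
grasp_force: 40.0
tool_pos: [0.5291, -0.147, 0.1242]
tool_rot: [179.8, -0.2, -3.0]
force: [1.1, -3.5, 1.8]
grasp_force: 40.0
tool_pos: [0.5358, -0.1957, 0.1235]
tool_rot: [-180.0, -0.0, 19.5]
force: [0.7, 0.4, 0.4]
grasp_force: 40.0
tool_pos: [0.5612, -0.2401, 0.1233]
tool_rot: [-180.0, 0.0, 41.4]
force: [-1.3, -0.6, 0.5]
grasp_force: 40.0
tool_pos: [0.5358, -0.1955, 0.1235]
tool_rot: [180.0, -0.1, 19.0]
force: [1.6, 0.1, 1.0]
grasp_force: 40.0
tool_pos: [0.5291, -0.1469, 0.1242]
tool_rot: [179.8, -0.2, -3.0]
force: [2.2, -4.6, 1.7]
grasp_force: 40.0
```

```bash
B='egrep tool_rot|force:'
for i in 1 2; do python3 -m creep '[{"wx":0,"wy":0,"wz":-4.4,"tx":0.4,"ty":10.2,"tz":0,"gripper":-1},{"wx":0,"wy":0,"wz":-8.8,"tx":1.6,"ty":20.4,"tz":0,"gripper":-1},{"wx":0,"wy":0,"wz":-13.2,"tx":3.5,"ty":30.5,"tz":0,"gripper":-1},{"wx":0,"wy":0,"wz":-17.6,"tx":6.3,"ty":40.4,"tz":0,"gripper":-1},{"wx":0,"wy":0,"wz":-22,"tx":9.7,"ty":50,"tz":0,"gripper":-1}]' >/dev/null; done
for i in 1 2; do python3 -m creep '[{"wx":0,"wy":0,"wz":4.4,"tx":0.4,"ty":-10.2,"tz":0,"gripper":-1},{"wx":0,"wy":0,"wz":8.8,"tx":1.6,"ty":-20.4,"tz":0,"gripper":-1},{"wx":0,"wy":0,"wz":13.2,"tx":3.5,"ty":-30.5,"tz":0,"gripper":-1},{"wx":0,"wy":0,"wz":17.6,"tx":6.3,"ty":-40.4,"tz":0,"gripper":-1},{"wx":0,"wy":0,"wz":22,"tx":9.7,"ty":-50,"tz":0,"gripper":-1}]' | egrep 'tool|force:'; done
for i in 1 2; do python3 -m creep '[{"wx":0,"wy":0,"wz":-4.4,"tx":0.4,"ty":10.2,"tz":0,"gripper":-1},{"wx":0,"wy":0,"wz":-8.8,"tx":1.6,"ty":20.4,"tz":0,"gripper":-1},{"wx":0,"wy":0,"wz":-13.2,"tx":3.5,"ty":30.5,"tz":0,"gripper":-1},{"wx":0,"wy":0,"wz":-17.6,"tx":6.3,"ty":40.4,"tz":0,"gripper":-1},{"wx":0,"wy":0,"wz":-22,"tx":9.7,"ty":50,"tz":0,"gripper":-1}]' >/dev/null; done
python3 - <<'E'
from h import *
a,d=save("side","s5.png"); X=cloud("side",d); Z=X[...,2]
T=X[(np.hypot(X[...,0]-.663,X[...,1]+.152)<.02)&(Z>.156)]; print(get_obs()["time_s"],len(T),np.percentile(T[:,2],[50,90,98]))
X0=cloud("side",np.load("pics/s4.npy"));T=X0[(np.hypot(X0[...,0]-.663,X0[...,1]+.152)<.02)&(X0[...,2]>.156)];print(len(T),np.percentile(T[:,2],[50,90,98]))
E
```

```text
tool_pos: [0.5358, -0.1956, 0.1235]
tool_rot: [180.0, -0.1, 19.0]
force: [0.9, -0.6, 0.2]
grasp_force: 40.0
tool_pos: [0.5291, -0.147, 0.1242]
tool_rot: [179.8, -0.2, -3.0]
force: [1.2, -4.2, 2.1]
grasp_force: 40.0
21.9167 310 [0.15935035 0.17100525 0.17365498]
313 [0.16049039 0.17239517 0.17519287]
```

```bash
python3 -m creep '[{"wx":0,"wy":0,"wz":-5.5,"tx":0.6,"ty":12.8,"tz":0,"gripper":-1}]' | egrep 'tool|force:'
python3 -m creep '[{"wx":0,"wy":0,"wz":4.4,"tx":0.4,"ty":-10.2,"tz":0,"gripper":-1},{"wx":0,"wy":0,"wz":8.8,"tx":1.6,"ty":-20.4,"tz":0,"gripper":-1},{"wx":0,"wy":0,"wz":13.2,"tx":3.5,"ty":-30.5,"tz":0,"gripper":-1},{"wx":0,"wy":0,"wz":17.6,"tx":6.3,"ty":-40.4,"tz":0,"gripper":-1},{"wx":0,"wy":0,"wz":22,"tx":9.7,"ty":-50,"tz":0,"gripper":-1}]'| egrep 'tool|force:'
for i in 1 2 3 4 5 6; do python3 -m creep '[{"wx":0,"wy":0,"wz":5.5,"tx":0.6,"ty":-12.8,"tz":0,"gripper":-1}]'| egrep 'tool|force:';done
```

```text
tool_pos: [0.569, -0.2485, 0.1231]
tool_rot: [-179.9, 0.0, 46.7]
force: [0.1, -0.7, 0.7]
grasp_force: 40.1
tool_pos: [0.5406, -0.2076, 0.1236]
tool_rot: [179.9, -0.1, 24.4]
force: [2.1, -1.7, 0.7]
grasp_force: 40.0
tool_pos: [0.5363, -0.1968, 0.124]
tool_rot: [179.8, -0.2, 18.8]
force: [3.1, -3.2, 1.4]
grasp_force: 40.0
tool_pos: [0.5328, -0.1845, 0.1241]
tool_rot: [179.8, -0.2, 13.3]
force: [3.7, -3.0, 1.1]
grasp_force: 40.0
tool_pos: [0.5303, -0.1721, 0.1243]
tool_rot: [179.8, -0.2, 7.8]
force: [2.6, -3.0, 0.9]
grasp_force: 40.0
tool_pos: [0.5291, -0.1596, 0.1244]
tool_rot: [179.8, -0.2, 2.3]
force: [2.2, -4.8, 2.9]
grasp_force: 40.1
tool_pos: [0.529, -0.1472, 0.1245]
tool_rot: [179.8, -0.2, -3.2]
force: [2.6, -4.2, 3.7]
grasp_force: 40.1
tool_pos: [0.5302, -0.1346, 0.1246]
tool_rot: [179.8, -0.2, -8.7]
force: [0.3, -6.1, 4.7]
grasp_force: 40.1
```

```bash
for i in 1 2; do python3 -m creep '[{"wx":0,"wy":0,"wz":-5.5,"tx":0.6,"ty":12.8,"tz":0,"gripper":-1},{"wx":0,"wy":0,"wz":-11,"tx":2.5,"ty":25.5,"tz":0,"gripper":-1},{"wx":0,"wy":0,"wz":-16.5,"tx":5.5,"ty":37.9,"tz":0,"gripper":-1},{"wx":0,"wy":0,"wz":-22,"tx":9.7,"ty":50,"tz":0,"gripper":-1},{"wx":0,"wy":0,"wz":-27.5,"tx":15.1,"ty":61.7,"tz":0,"gripper":-1}]' | egrep 'tool|force:'; done
python3 -m creep '[{"wx":0,"wy":0,"wz":4.4,"tx":0.4,"ty":-10.2,"tz":0,"gripper":-1},{"wx":0,"wy":0,"wz":8.8,"tx":1.6,"ty":-20.4,"tz":0,"gripper":-1},{"wx":0,"wy":0,"wz":13.2,"tx":3.5,"ty":-30.5,"tz":0,"gripper":-1},{"wx":0,"wy":0,"wz":17.6,"tx":6.3,"ty":-40.4,"tz":0,"gripper":-1},{"wx":0,"wy":0,"wz":22,"tx":9.7,"ty":-50,"tz":0,"gripper":-1}]'| egrep 'tool|force:'
for i in 1 2 3 ; do python3 -m creep '[{"wx":0,"wy":0,"wz":5.5,"tx":0.6,"ty":-12.8,"tz":0,"gripper":-1}]'| egrep 'tool|force:';done
```

```text
tool_pos: [0.5357, -0.1955, 0.1236]
tool_rot: [-180.0, -0.1, 19.4]
force: [1.7, -0.2, 0.5]
grasp_force: 40.0
tool_pos: [0.5699, -0.2494, 0.1233]
tool_rot: [-180.0, -0.0, 46.9]
force: [-0.6, 0.4, 1.1]
grasp_force: 40.0
tool_pos: [0.5404, -0.2072, 0.1235]
tool_rot: [180.0, -0.1, 24.4]
force: [1.2, -0.1, 0.3]
grasp_force: 40.0
tool_pos: [0.5361, -0.1961, 0.1237]
tool_rot: [179.9, -0.1, 18.9]
force: [3.1, -1.6, 0.9]
grasp_force: 40.0
tool_pos: [0.5327, -0.1842, 0.124]
tool_rot: [179.8, -0.2, 13.3]
force: [3.3, -2.4, 0.7]
grasp_force: 40.0
tool_pos: [0.5303, -0.1719, 0.1241]
tool_rot: [179.8, -0.2, 7.8]
force: [3.1, -3.4, 0.5]
grasp_force: 40.0
```

```bash
for i in 1 2 3 ; do python3 -m creep '[{"wx":0,"wy":0,"wz":5.5,"tx":0.6,"ty":-12.8,"tz":0,"gripper":-1}]'| egrep 'tool|force:';done
```

```text
tool_pos: [0.5291, -0.1594, 0.1242]
tool_rot: [179.8, -0.2, 2.3]
force: [2.0, -4.2, 1.2]
grasp_force: 40.0
tool_pos: [0.5291, -0.147, 0.1244]
tool_rot: [179.8, -0.2, -3.2]
force: [1.6, -4.9, 2.9]
grasp_force: 40.1
tool_pos: [0.5302, -0.1345, 0.1245]
tool_rot: [179.8, -0.2, -8.7]
force: [1.8, -5.5, 2.9]
grasp_force: 40.1
```

Another stroke, checking for the stop.

```bash
for i in 1 2; do python3 -m creep '[{"wx":0,"wy":0,"wz":-5.5,"tx":0.6,"ty":12.8,"tz":0,"gripper":-1},{"wx":0,"wy":0,"wz":-11,"tx":2.5,"ty":25.5,"tz":0,"gripper":-1},{"wx":0,"wy":0,"wz":-16.5,"tx":5.5,"ty":37.9,"tz":0,"gripper":-1},{"wx":0,"wy":0,"wz":-22,"tx":9.7,"ty":50,"tz":0,"gripper":-1},{"wx":0,"wy":0,"wz":-27.5,"tx":15.1,"ty":61.7,"tz":0,"gripper":-1}]' >/dev/null; done
python3 - <<'E'
from h import *
a,d=save("side","s6.png"); X=cloud("side",d); Z=X[...,2]
T=X[(np.hypot(X[...,0]-.663,X[...,1]+.152)<.02)&(Z>.156)]; print(get_obs()["time_s"],len(T),np.percentile(T[:,2],[50,90,98]))
E
python3 -m creep '[{"wx":0,"wy":0,"wz":4.4,"tx":0.4,"ty":-10.2,"tz":0,"gripper":-1},{"wx":0,"wy":0,"wz":8.8,"tx":1.6,"ty":-20.4,"tz":0,"gripper":-1},{"wx":0,"wy":0,"wz":13.2,"tx":3.5,"ty":-30.5,"tz":0,"gripper":-1},{"wx":0,"wy":0,"wz":17.6,"tx":6.3,"ty":-40.4,"tz":0,"gripper":-1},{"wx":0,"wy":0,"wz":22,"tx":9.7,"ty":-50,"tz":0,"gripper":-1}]'| egrep 'tool|force:'
for i in 1 2 3; do python3 -m creep '[{"wx":0,"wy":0,"wz":5.5,"tx":0.6,"ty":-12.8,"tz":0,"gripper":-1}]'| egrep 'tool|force:';done
```

```text
25.55 294 [0.15891524 0.1690425  0.17188949]
tool_pos: [0.5402, -0.207, 0.1234]
tool_rot: [180.0, -0.1, 24.3]
force: [1.8, -0.3, 0.5]
grasp_force: 40.0
tool_pos: [0.536, -0.1957, 0.1237]
tool_rot: [179.9, -0.1, 18.8]
force: [3.5, -1.0, 0.8]
grasp_force: 40.0
tool_pos: [0.5326, -0.184, 0.1239]
tool_rot: [179.8, -0.2, 13.3]
force: [3.3, -2.4, -0.2]
grasp_force: 40.0
tool_pos: [0.5303, -0.1717, 0.1241]
tool_rot: [179.8, -0.2, 7.8]
force: [3.7, -2.8, 0.7]
grasp_force: 40.0
```

```bash
for i in 1 2 3 4; do python3 -m creep '[{"wx":0,"wy":0,"wz":3,"tx":0.2,"ty":-7,"tz":0,"gripper":-1}]'| egrep 'tool|force:';done
```

```text
tool_pos: [0.5294, -0.164, 0.1241]
tool_rot: [179.9, -0.2, 4.8]
force: [2.0, -4.6, 1.8]
grasp_force: 40.0
tool_pos: [0.5291, -0.1581, 0.1242]
tool_rot: [179.8, -0.2, 1.9]
force: [2.0, -4.2, 1.5]
grasp_force: 40.0
tool_pos: [0.5289, -0.1515, 0.1243]
tool_rot: [179.8, -0.2, -1.1]
force: [2.2, -3.7, 1.4]
grasp_force: 40.1
tool_pos: [0.5291, -0.1448, 0.1243]
tool_rot: [179.8, -0.2, -4.1]
force: [0.9, -4.1, 2.5]
grasp_force: 40.1
```

No stop yet; finish this stroke and do another.

```bash
python3 -m creep '[{"wx":0,"wy":0,"wz":4,"tx":0.3,"ty":-9.3,"tz":0,"gripper":-1}]'| egrep 'tool|force:'
for i in 1 2; do python3 -m creep '[{"wx":0,"wy":0,"wz":-5.5,"tx":0.6,"ty":12.8,"tz":0,"gripper":-1},{"wx":0,"wy":0,"wz":-11,"tx":2.5,"ty":25.5,"tz":0,"gripper":-1},{"wx":0,"wy":0,"wz":-16.5,"tx":5.5,"ty":37.9,"tz":0,"gripper":-1},{"wx":0,"wy":0,"wz":-22,"tx":9.7,"ty":50,"tz":0,"gripper":-1},{"wx":0,"wy":0,"wz":-27.5,"tx":15.1,"ty":61.7,"tz":0,"gripper":-1}]' >/dev/null; done
python3 - <<'E'
from h import *
a,d=save("side","s7.png"); X=cloud("side",d); Z=X[...,2]
T=X[(np.hypot(X[...,0]-.663,X[...,1]+.152)<.02)&(Z>.156)]; print(get_obs()["time_s"],len(T),np.percentile(T[:,2],[50,90,98]))
E
python3 -m creep '[{"wx":0,"wy":0,"wz":4.4,"tx":0.4,"ty":-10.2,"tz":0,"gripper":-1},{"wx":0,"wy":0,"wz":8.8,"tx":1.6,"ty":-20.4,"tz":0,"gripper":-1},{"wx":0,"wy":0,"wz":13.2,"tx":3.5,"ty":-30.5,"tz":0,"gripper":-1},{"wx":0,"wy":0,"wz":17.6,"tx":6.3,"ty":-40.4,"tz":0,"gripper":-1},{"wx":0,"wy":0,"wz":22,"tx":9.7,"ty":-50,"tz":0,"gripper":-1}]'| egrep 'tool|force:'
for i in 1 2 3; do python3 -m creep '[{"wx":0,"wy":0,"wz":3,"tx":0.2,"ty":-7,"tz":0,"gripper":-1}]'| egrep 'tool|force:';done
```

```text
tool_pos: [0.5299, -0.1362, 0.1244]
tool_rot: [179.8, -0.2, -8.2]
force: [1.0, -4.4, 3.3]
grasp_force: 40.1
27.5167 295 [0.15886722 0.16867033 0.17144604]
tool_pos: [0.5407, -0.2079, 0.1234]
tool_rot: [180.0, -0.1, 24.8]
force: [1.7, 0.0, 0.0]
grasp_force: 40.0
tool_pos: [0.538, -0.2013, 0.1235]
tool_rot: [180.0, -0.1, 21.8]
force: [1.5, -1.8, 0.8]
grasp_force: 40.0
tool_pos: [0.5359, -0.1956, 0.1237]
tool_rot: [179.9, -0.1, 18.8]
force: [2.3, -2.4, 0.3]
grasp_force: 40.0
tool_pos: [0.534, -0.1895, 0.1239]
tool_rot: [179.8, -0.2, 15.8]
force: [2.8, -3.3, 1.1]
grasp_force: 40.0
```

```bash
for i in 1 2 3 4 ; do python3 -m creep '[{"wx":0,"wy":0,"wz":3,"tx":0.2,"ty":-7,"tz":0,"gripper":-1}]'| egrep 'tool|force:';done
```

```text
tool_pos: [0.5324, -0.1829, 0.1239]
tool_rot: [179.8, -0.2, 12.8]
force: [3.6, -3.0, 0.1]
grasp_force: 40.0
tool_pos: [0.531, -0.1762, 0.124]
tool_rot: [179.8, -0.2, 9.8]
force: [3.4, -3.2, 0.7]
grasp_force: 40.0
tool_pos: [0.53, -0.1697, 0.1241]
tool_rot: [179.8, -0.2, 6.8]
force: [2.2, -5.1, 1.0]
grasp_force: 40.0
tool_pos: [0.5294, -0.1635, 0.1242]
tool_rot: [179.8, -0.2, 3.8]
force: [2.7, -6.1, 0.6]
grasp_force: 40.1
```

```bash
for i in 1 2 3 4; do python3 -m creep '[{"wx":0,"wy":0,"wz":3,"tx":0.2,"ty":-7,"tz":0,"gripper":-1}]'| egrep 'tool|force:';done
```

```text
tool_pos: [0.5289, -0.1555, 0.124]
tool_rot: [179.9, -0.2, 0.8]
force: [3.1, -0.6, 1.0]
grasp_force: 40.0
tool_pos: [0.529, -0.1481, 0.1239]
tool_rot: [179.9, -0.2, -2.2]
force: [2.0, -3.6, 0.8]
grasp_force: 40.0
tool_pos: [0.5293, -0.1418, 0.124]
tool_rot: [179.9, -0.2, -5.2]
force: [3.0, -4.9, 1.5]
grasp_force: 40.0
tool_pos: [0.53, -0.1355, 0.124]
tool_rot: [179.8, -0.2, -8.2]
force: [1.5, -5.7, 1.1]
grasp_force: 40.1
```

```bash
python3 - <<'E'
from h import *
a,d=save("side","s8.png"); X=cloud("side",d); b,d2=save("top","t8.png")
for n in("s4","s5","s6","s7","s8"):
    X=cloud("side",np.load(f"pics/{n}.npy")); h=np.hypot(X[...,0]-.663,X[...,1]+.152)
    T=X[(h<.02)&(X[...,2]>.156)]; W=X[(h>.018)&(h<.027)&(X[...,2]>.14)&(X[...,2]<.17)]
    print(n,len(T),np.percentile(T[:,2],[50,90,95,98]).round(4),"ring z",np.median(W[:,2]).round(4))
f=lambda im,u:cv2.resize(im[u[1]-38:u[1]+37,u[0]-50:u[0]+50],(800,600),interpolation=cv2.INTER_CUBIC)
cv2.imwrite("pics/v8.png",f(a,px("side",[[.62,-.15,.15]])[0].astype(int))[...,::-1])
E
```

```text
s4 313 [0.1605 0.1724 0.1743 0.1752] ring z 0.1559
s5 310 [0.1594 0.171  0.1729 0.1737] ring z 0.1563
s6 294 [0.1589 0.169  0.1709 0.1719] ring z 0.1563
s7 295 [0.1589 0.1687 0.1705 0.1714] ring z 0.1563
s8 276 [0.1588 0.1693 0.1704 0.171 ] ring z 0.156
```

View pics/v8.png

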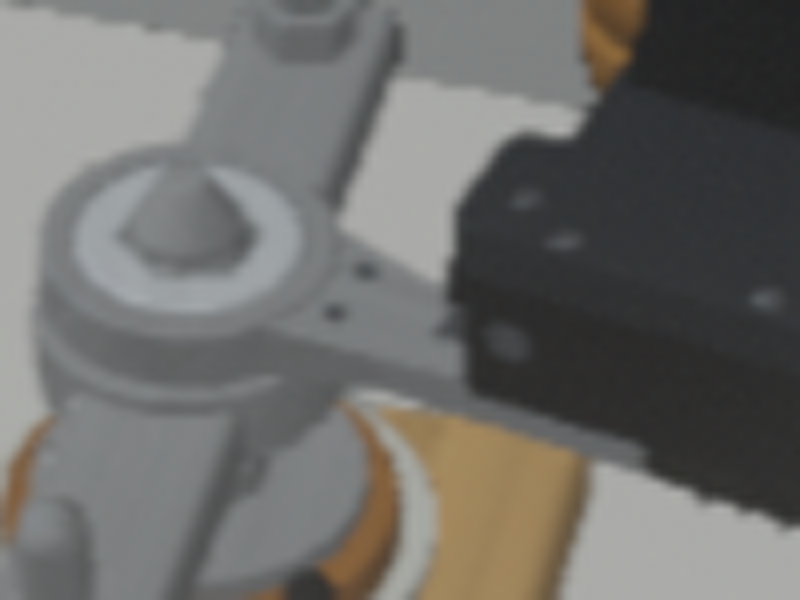

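```bash
for i in 1 2; do python3 -m creep '[{"wx":0,"wy":0,"wz":-5.5,"tx":0.6,"ty":12.8,"tz":0,"gripper":-1},{"wx":0,"wy":0,"wz":-11,"tx":2.5,"ty":25.5,"tz":0,"gripper":-1},{"wx":0,"wy":0,"wz":-16.5,"tx":5.5,"ty":37.9,"tz":0,"gripper":-1},{"wx":0,"wy":0,"wz":-22,"tx":9.7,"ty":50,"tz":0,"gripper":-1},{"wx":0,"wy":0,"wz":-27,"tx":14.6,"ty":60.7,"tz":0,"gripper":-1}]' |egrep 'tool|force:'; done
python3 -m creep '[{"wx":0,"wy":0,"wz":4.4,"tx":0.4,"ty":-10.2,"tz":0,"gripper":-1},{"wx":0,"wy":0,"wz":8.8,"tx":1.6,"ty":-20.4,"tz":0,"gripper":-1},{"wx":0,"wy":0,"wz":13.2,"tx":3.5,"ty":-30.5,"tz":0,"gripper":-1},{"wx":0,"wy":0,"wz":17.6,"tx":6.3,"ty":-40.4,"tz":0,"gripper":-1}]'| egrep 'tool|force:'
for i in 1 2 3 4 5; do python3 -m creep '[{"wx":0,"wy":0,"wz":3,"tx":0.2,"ty":-7,"tz":0,"gripper":-1}]'| egrep 'tool|force:';done
```

```text
tool_pos: [0.5357, -0.1953, 0.1233]
tool_rot: [-179.9, -0.1, 19.4]
force: [1.9, 1.2, 1.6]
grasp_force: 40.0
tool_pos: [0.5687, -0.2484, 0.1229]
tool_rot: [-179.9, -0.0, 46.4]
force: [-0.4, -0.5, 0.8]
grasp_force: 40.0
tool_pos: [0.5442, -0.2152, 0.1231]
tool_rot: [-180.0, -0.1, 28.3]
force: [1.9, -0.7, 0.9]
grasp_force: 40.0
tool_pos: [0.5412, -0.2089, 0.1232]
tool_rot: [180.0, -0.1, 25.3]
force: [2.4, -2.1, 1.3]
grasp_force: 40.0
tool_pos: [0.5388, -0.2033, 0.1235]
tool_rot: [179.9, -0.1, 22.4]
force: [3.1, -3.1, -0.3]
grasp_force: 40.0
tool_pos: [0.5365, -0.1974, 0.1237]
tool_rot: [179.8, -0.1, 19.4]
force: [2.3, -3.7, -0.4]
grasp_force: 40.0
tool_pos: [0.5347, -0.1915, 0.1239]
tool_rot: [179.8, -0.2, 16.4]
force: [3.8, -5.0, 1.3]
grasp_force: 40.0
tool_pos: [0.5326, -0.1838, 0.1238]
tool_rot: [179.9, -0.1, 13.4]
force: [3.1, -0.4, 0.5]
grasp_force: 40.0
```

```bash
for i in 1 2 3 4 5 6; do python3 -m creep '[{"wx":0,"wy":0,"wz":3,"tx":0.2,"ty":-7,"tz":0,"gripper":-1}]'| egrep 'tool|force:';done
python3 - <<'E'
from h import *
save("side","s9.png")
for n in("s4","s7","s8","s9"):
    X=cloud("side",np.load(f"pics/{n}.npy")); h=np.hypot(X[...,0]-.6635,X[...,1]+.152)
    T=X[(h<.005)&(X[...,2]>.156)]
    print(n,len(T),np.sort(T[:,2])[-25:].mean().round(4))
E
```

```text
tool_pos: [0.5311, -0.1766, 0.1237]
tool_rot: [179.9, -0.1, 10.4]
force: [2.1, -3.2, 2.1]
grasp_force: 40.0
tool_pos: [0.5301, -0.1705, 0.1238]
tool_rot: [179.9, -0.2, 7.4]
force: [3.4, -5.0, 0.9]
grasp_force: 40.0
tool_pos: [0.5294, -0.1643, 0.1239]
tool_rot: [179.8, -0.2, 4.3]
force: [3.4, -5.3, 2.1]
grasp_force: 40.1
tool_pos: [0.529, -0.1573, 0.124]
tool_rot: [179.8, -0.2, 1.3]
force: [2.9, -0.4, 0.3]
grasp_force: 40.1
tool_pos: [0.5289, -0.1492, 0.1238]
tool_rot: [179.9, -0.2, -1.6]
force: [1.2, -3.4, 1.3]
grasp_force: 40.0
tool_pos: [0.5292, -0.1428, 0.1238]
tool_rot: [179.9, -0.2, -4.6]
force: [1.1, -4.5, 0.8]
grasp_force: 40.0
s4 32 0.1743
s7 35 0.1706
s8 36 0.1706
s9 32 0.1705
```

```bash
python3 -m creep '[{"wx":0,"wy":0,"wz":0,"tx":0,"ty":1,"tz":0,"gripper":0},{"wx":0,"wy":0,"wz":0,"tx":0,"ty":2,"tz":0,"gripper":0},{"wx":0,"wy":0,"wz":0,"tx":0,"ty":2,"tz":0,"gripper":0},{"wx":0,"wy":0,"wz":0,"tx":0,"ty":2,"tz":0,"gripper":0},{"wx":0,"wy":0,"wz":0,"tx":0,"ty":2,"tz":0,"gripper":0}]' 
python3 -m creep '[{"wx":0,"wy":0,"wz":0,"tx":0,"ty":0,"tz":-6,"gripper":0},{"wx":0,"wy":0,"wz":0,"tx":0,"ty":0,"tz":-18,"gripper":0},{"wx":0,"wy":0,"wz":0,"tx":0,"ty":0,"tz":-35,"gripper":0},{"wx":0,"wy":0,"wz":0,"tx":0,"ty":0,"tz":-55,"gripper":0},{"wx":0,"wy":0,"wz":0,"tx":0,"ty":0,"tz":-75,"gripper":0}]' | egrep 'tool|force:'
python3 -m creep '[{"wx":0,"wy":0,"wz":0,"tx":-20,"ty":0,"tz":-20,"gripper":0},{"wx":0,"wy":0,"wz":0,"tx":-45,"ty":0,"tz":-30,"gripper":0},{"wx":0,"wy":0,"wz":0,"tx":-60,"ty":0,"tz":-30,"gripper":0},{"wx":0,"wy":0,"wz":0,"tx":-60,"ty":0,"tz":-30,"gripper":0},{"wx":0,"wy":0,"wz":0,"tx":-60,"ty":0,"tz":-30,"gripper":0}]' 
python3 - <<'E'
from h import *
a,d=save("side","s10.png"); b,_=save("top","t10.png")
X=cloud("side",d); h=np.hypot(X[...,0]-.6635,X[...,1]+.152)
T=X[(h<.005)&(X[...,2]>.156)]; print(np.sort(T[:,2])[-25:].mean().round(4))
cv2.imwrite("pics/v10.png",np.hstack([cv2.resize(a[120:360,200:440],(400,400)),cv2.resize(b[130:330,200:440],(400,333))[:400] if 0 else cv2.resize(b[120:320,210:410],(400,400))])[...,::-1])
E
```

```text
time_s: 31.5
tool_pos: [0.5279, -0.143, 0.1226]
tool_rot: [-179.9, 0.1, -4.4]
force: [0.5, -0.3, -0.0]
grip_width: 0.0411
grasp_force: 0.2
tool_pos: [0.5283, -0.1431, 0.1996]
tool_rot: [-180.0, 0.0, -4.4]
force: [0.5, 0.6, -0.1]
grasp_force: 0.0
time_s: 32.33
tool_pos: [0.4689, -0.1384, 0.2291]
tool_rot: [-179.9, -0.1, -4.3]
force: [0.3, 0.1, -0.4]
grip_width: 0.0436
grasp_force: 0.0
0.1702
```

View pics/v10.png

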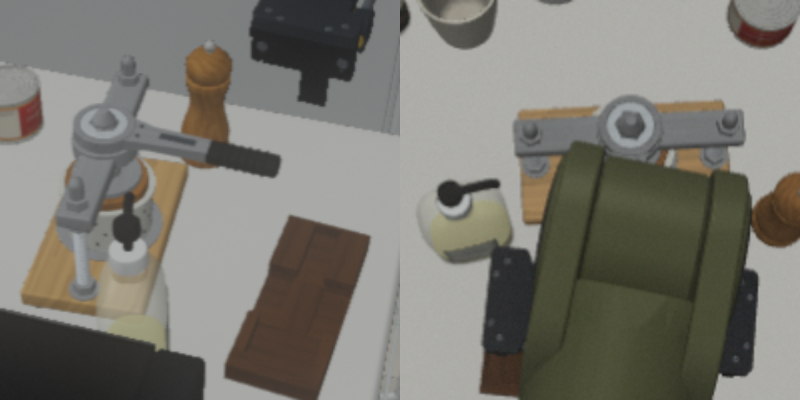

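The wrench sits flat on the nut and has been let go. The pump and mill are standing where they were, and the spindle has sunk by the full travel.

```bash
python3 -c "
from cell import env; print(env.sign_off())"
```

```text
the job is handed in; nothing more can be done
None
```

The job is handed in at about 32 s with the press tightened to its stop: the spindle sank about 4 mm, then stopped sinking and the ratchet skipped teeth. The wrench is flat on the nut and released, and the soap pump and pepper mill stand undisturbed.

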